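Screw the clean cap onto the slant-mouth milk-powder jar

TASK

Open the dust-proof box, find the coral screw cap beside the pacifier case and lift it out, set it on the slanted mouth of the green jar and screw it down clockwise until it stops tight. Then shut the box's lid, and leave everything else on the sideboard and in the boxes where it is.

Things in the scene. Friction and masses are not known exactly. Their poses are not given: they have to be found in the camera images.
- jar: pastel green milk-powder jar with a cream band, 120 mm diameter and 85 mm high to the round shoulder, held to the sideboard by its suction foot (it cannot turn or shift); origin at the centre of its underside, its -x side is the front to which the mouth leans
- neck: the jar's threaded mouth, leaning 30 degrees from vertical towards the jar's -x side; origin at the centre of the flat rim (163 mm above the sideboard, 45 mm in front of the jar's middle), +z along the neck's axis, out of the mouth. Rim 48 mm diameter, widening over 6 mm to the 58 mm neck; coarse right-handed thread of three starts, 68 mm over the ridges, 24 mm of descent per full turn
- cap: coral screw cap of the jar, 78 mm diameter, about 85 g, lying mouth down in the box at the start; origin at the centre of its open underside, +z out through its top. Ribbed skirt 24.5 mm high to the top face (inner top at 20.5 mm); across the top stands a grip bar 64 mm long (along the cap's x), 14 mm wide, from 24.5 to 50.5 mm high. Three small teeth inside the skirt
- cap_bar (a point): middle of the cap's grip bar, on the cap's axis 37.5 mm above its underside. Set over the neck at any turn, the cap rests with its inner top 7 to 14 mm above the rim; turned clockwise (looking into the mouth) it winds down at once and after 0.3 to 0.65 of a turn stops tight at the end of the thread (last 10 degrees stiff, 0.3 to 1 N m), its inner top on the rim
- cap_tooth (a point): one of the three inner teeth of the cap, under the +x end of the grip bar, 31 mm off the axis and 2.8 mm above the underside
- stop0 (a point): the place on the neck, 31 mm off its axis and 17.7 mm below the rim plane, where one of the cap's three teeth comes to rest, within a few mm round the neck, when the cap is tight (three such places, 120 degrees apart; any tooth may end at any of them)
- stop1 (a point): the place on the neck, 31 mm off its axis and 17.7 mm below the rim plane, where one of the cap's three teeth comes to rest, within a few mm round the neck, when the cap is tight (three such places, 120 degrees apart; any tooth may end at any of them)
- stop2 (a point): the place on the neck, 31 mm off its axis and 17.7 mm below the rim plane, where one of the cap's three teeth comes to rest, within a few mm round the neck, when the cap is tight (three such places, 120 degrees apart; any tooth may end at any of them)
- box: opaque cream dust-proof box for washed bottle parts, 170 mm (x) by 210 mm (y) by 78 mm high, walls and floor 5 mm, fixed; origin at the centre of its underside. The cap lies in one half (left or right), the pacifier case in the other
- box_lid (a joint): hinge of the box's lilac lid (6 mm thick, 170 mm from hinge to free edge), along the box's y at its far (+x) rim: 0 shut, 1.75 fully open; past 1.57 it stays open by its own weight, below that it falls shut
- box_lid_handle (a point): grip point of the lid's round sand-coloured knob (head 28 mm diameter and 16 mm high on a thin stem; this point lies 35 mm above the lid's face and 8 mm below the top of the knob), 140 mm from the hinge line towards the free edge, in the middle of the width; it swings with the lid and stands out behind it (+x) when open
- box_lid_hinge (a point): middle of the lid's hinge line, 78 mm above the sideboard
- pacifier_case: round plastic pacifier case, white with a light blue cover, 62 mm diameter, 32 mm high, lying in the box beside the cap; origin at the centre of its underside
- mug: white ceramic mug, 80 mm diameter, 92 mm high, behind the middle; origin at the centre of its underside
- teaspoon: steel teaspoon, 145 mm long along its x, lying between jar and box; origin at its middle on the sideboard
- feeding_bottle: pale feeding bottle with lilac ring, 62 mm diameter, 184 mm high, on the left; origin at the centre of its underside
- scoop: stainless scoop, 120 mm long, inside the closed clear acrylic box on the left; origin at its middle, on the acrylic box's floor
- key_dish: blue ceramic dish, 120 mm diameter, 24 mm high, on the right; origin at the centre of its underside

How it is judged:
By the outcome, as a careful person would: the job done as asked, in the order asked, and still so for the second after the job is handed in, with the robot touching nothing.
It also fails if it takes over 72 s, if anything falls off the work surface, if the arm or the gripper's body presses on something with over 40 N, if the wrist force passes 120 N, or if a joint passes its speed limit or range.

ROBOT

A 7-joint arm with a two-finger parallel gripper is mounted at the origin on the work surface. World frame = base frame: x ahead of the robot, y to its left, z up, the work surface at z = 0. Lengths are in m, angles in rad, forces in N, time in s.
With the tool pointing down it reaches from about 0.425 to 0.875 m from the base axis. Payload 4.7 kg.
Tool frame: the origin (TCP) lies at the very end of the fingers, on their centre line; the grasp point (between the pads) lies 19 mm behind it (pinch_z is the distance from the TCP to the grasp point, in m); x points along the fingers, z is the direction in which the jaws open and shut, and the axes are right-handed (so a half turn about x gives the same grasp; the last joint's range is limited). The gripper opens to 87 mm and grips with 3 to 60 N. Pads are 19 mm wide; open, the fingers measure 117 mm over their backs; the gripper's body (75 mm by 190 mm) begins 51 mm behind the grasp point.
Start: joints at [1.136, 0.321, -0.07, 1.45, 0.023, 1.371, -0.057], TCP at [0.282, -0.586, 0.223] pointing down, gripper open.
Joint ranges: [-2.86, 2.86], [-0.3, 2.09], [-1.38, 1.24], [0.06, 2.45], [-1.56, 4.7], [0.09, 2.05], [-2.69, 2.69]. Speed limits (rad/s): [2.57, 2.57, 3.14, 3.14, 3.14, 3.14, 3.14].

INTERFACE

Orientations are given as [roll, pitch, yaw] about the fixed x, y, z axes, in that order (R = Rz(yaw) Ry(pitch) Rx(roll)).
In Python, from station import * gives the robot as it stands. The module is installed in compiled form; this text tells all that it offers.
- The arm moves only by the tool apply_moves, never from a script. Its argument "moves" is a list of rows, each a list of 7 numbers: the finger opening in mm, from 0 to 87, then the shift along the tool's x, y, z in mm, then the turn, a rotation vector about the tool's x, y, z in units of 8 degrees (1.0 is 8 degrees). A call has 1 to 5 rows; each row is the pose to reach, as a shift and turn from the pose commanded when the call began, along the tool's axes at that moment; what a row does not reach only later rows make up. A row lasts 1/8 s, in which the tool goes at most 62.5 mm and 10.7 degrees, less where a joint would pass 70% of its speed; a pose out of reach is approached as far as the arm can. A call with a gripper value outside its range is refused whole. The fingers move at their own pace and stop on an object; "grip_force" is the grip in N (left out, the last holds). Time passes only in rows, so rows that repeat a pose let the fingers close. It gives the time, the measured TCP pose, the force and the opening at its end, in the units of the state.
- sense(): the state, without advancing time (a new reading comes with each control period).
- camera(name): name is "scene" or "top"; returns a dict with "img" (480x640x3 uint8, red, green, blue), "fovy" (degrees; the focal length in pixels is half the picture's height over the tangent of half this angle, whatever the lens; pixels are square), "cx", "cy" (the principal point, pixels), "cam_to_world" (4x4, takes a point from camera to world coordinates). Camera axes: x right, y down, z forward; pixel columns grow to the right and rows downward; lengths in m; the calibration is good to about 2 mm. A picture is of the moment at which its call begins. There is no depth.
- job_done(): hands the job in, once; it reports no verdict.
The state is a dict: "clock": time; "q": joint angles; "dq": joint speeds; "tau": joint torques, N m; "tcp_pos": TCP position; "tool_rot": TCP orientation; "wrist_force": force on the tool from outside, world axes, zero at the start; "moment": the same for the moment, N m; "opening": finger opening in m.
Only numpy, scipy, OpenCV 4.12 (cv2) and the standard library are available. Lean on these libraries where they do the work, as an engineer would, in place of code of your own. Each camera call takes 0.05 s, during which the arm holds its last target.

## Working session

There is one attempt and no reset: what is moved stays moved. The work goes in short steps, Python scripts to look and compute and a tool call to move; the robot and the scene stay as the last step left them, time stands still between calls to the robot, and variables do not carry over. Pictures are saved under pics/ and viewed, and the job is handed in when it is done.

Besides the shell and the picture viewer there is one more tool, called after "Request:" as name(argument=value, ...) on one line, values as JSON. apply_moves: Moves the arm, as the interface text tells. Its arguments: {"type":"object","properties":{"moves":{"type":"array"},"grip_force":{"type":"number"}},"required":["moves"]}

```bash
ls; mkdir -p pics; cat > h.py <<'E'
from station import *
import numpy as np, cv2
from scipy.spatial.transform import Rotation as R
def snap(n,name):
    c=camera(n); cv2.imwrite('pics/'+name+'.png',c['img'][:,:,::-1]); np.save('pics/'+name+'.npy',c,allow_pickle=True); return c
def load(name): return np.load('pics/'+name+'.npy',allow_pickle=True).item()
def ray(c,u,v):
    f=240/np.tan(np.radians(c['fovy'])/2); M=np.array(c['cam_to_world'])
    d=M[:3,:3]@np.array([(u-c['cx'])/f,(v-c['cy'])/f,1]); return M[:3,3],d/np.linalg.norm(d)
def atz(c,u,v,z):
    o,d=ray(c,u,v); return o+d*(z-o[2])/d[2]
def proj(c,p):
    f=240/np.tan(np.radians(c['fovy'])/2); M=np.array(c['cam_to_world'])
    q=M[:3,:3].T@(np.array(p)-M[:3,3]); return np.array([c['cx']+f*q[0]/q[2],c['cy']+f*q[1]/q[2]])
def tri(c1,p1,c2,p2):
    o1,d1=ray(c1,*p1);o2,d2=ray(c2,*p2)
    s=np.linalg.lstsq(np.stack([d1,-d2],1),o2-o1,rcond=None)[0]
    a=o1+d1*s[0];b=o2+d2*s[1]; return (a+b)/2,np.linalg.norm(a-b)
E
python3 - <<'E'
from h import *
for n in('scene','top'):
    c=snap(n,n+'0'); print(n,c['fovy'],c['cx'],c['cy'],np.round(c['cam_to_world'],3).tolist())
print(sense())
E
```

```text
pics
scene 50.159103248249224 318.20128379764043 247.86405449394664 [[0.84, 0.378, -0.389, 1.038], [0.542, -0.566, 0.621, -0.688], [0.014, -0.732, -0.681, 0.946], [0.0, 0.0, 0.0, 1.0]]
top 47.14686019415297 318.5328604188242 236.254563833405 [[0.009, -0.995, 0.098, 0.439], [-1.0, -0.009, -0.001, 0.018], [0.001, -0.098, -0.995, 1.418], [0.0, 0.0, 0.0, 1.0]]
{'clock': 0.1, 'q': array([ 1.1361011 ,  0.32177429, -0.07010273,  1.45155519,  0.02262909,
        1.37079368, -0.05687125]), 'dq': array([ 2.77012086e-03,  5.94941064e-05,  3.14437200e-04, -2.42314253e-03,
       -1.09947964e-03, -4.12141952e-04,  2.89132574e-04]), 'tau': array([ 2.54874822e-04, -4.92575455e+01, -4.05490408e-01, -3.13395989e+01,
       -6.39081490e-02,  3.95859755e-02,  7.40895030e-05]), 'tcp_pos': array([ 0.28176429, -0.58520512,  0.22155343]), 'tool_rot': array([-3.07531806,  1.56905304,  2.08594569]), 'wrist_force': array([-0.66908837,  0.3815305 , -0.32648864]), 'moment': array([-0.01386554, -0.06584927, -0.03478562]), 'opening': 0.08655867459765094}
```

View pics/scene0.png

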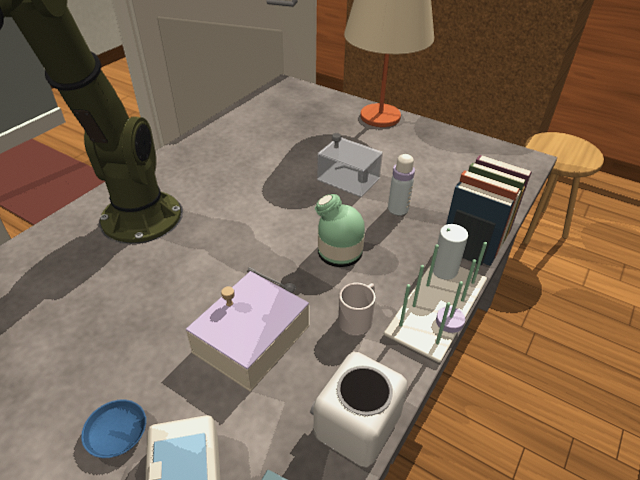

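View pics/top0.png

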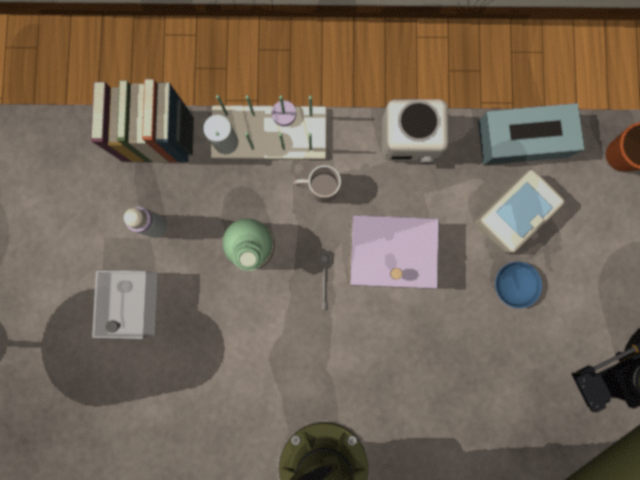

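```bash
python3 - <<'E'
from h import *
s=cv2.imread('pics/scene0.png');t=cv2.imread('pics/top0.png')
a=cv2.resize(s[180:400,180:380],None,fx=4,fy=4,interpolation=2)[:600*2,:800]
cv2.imwrite('pics/a.png',cv2.resize(s[250:395,180:325],None,fx=4,fy=4,interpolation=2))
b=np.hstack([cv2.resize(t[200:300,340:450],None,fx=4,fy=4,interpolation=2),cv2.resize(t[210:310,215:285],None,fx=4,fy=4,interpolation=2)])
cv2.imwrite('pics/b.png',b)
cv2.imwrite('pics/c.png',cv2.resize(s[180:280,300:380],None,fx=6,fy=6,interpolation=2))
E
```

```text
(no output)
```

View pics/a.png

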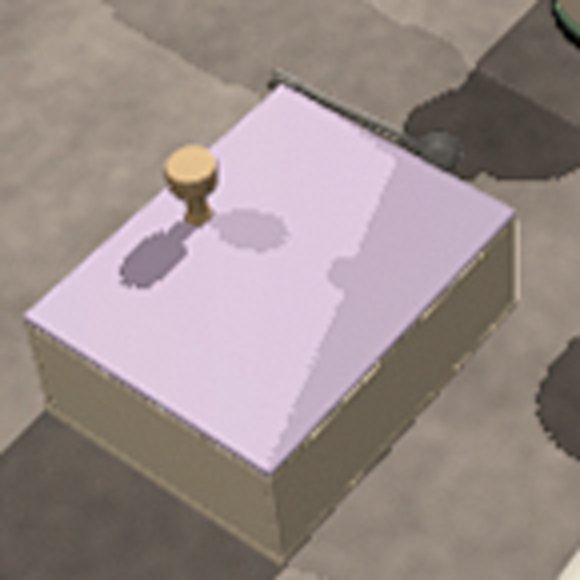

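View pics/b.png

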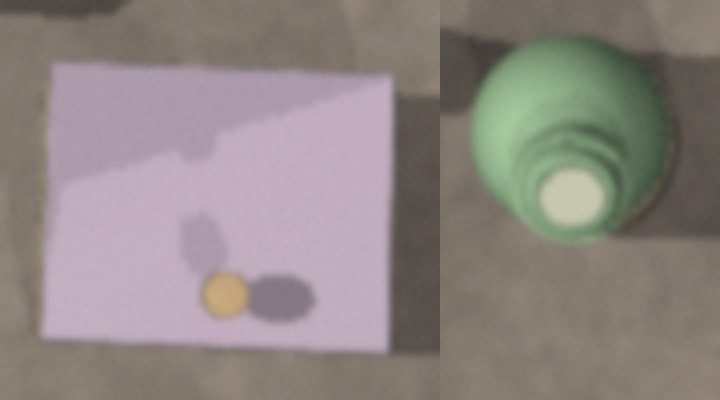

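View pics/c.png

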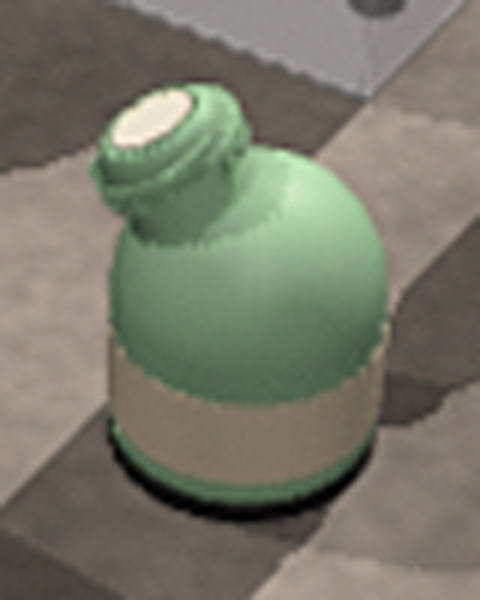

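```bash
python3 - <<'E'
from h import *
s=load('scene0');t=load('top0')
P=[atz(t,*p,0.084) for p in[(353,215.5),(438,219),(437.2,288),(350.5,284.5)]]
Q=[atz(s,180+u/4,250+v/4,0.084) for u,v in[(515,212),(270,472),(27,317),(283,85)]]
print(np.round(P,4),'\n',np.round(Q,4))
for X in(P,Q):
  X=np.array(X); d=(X[0]+X[1]-X[2]-X[3])/2; e=(X[0]+X[3]-X[1]-X[2])/2
  print(X.mean(0),np.linalg.norm(d),np.linalg.norm(e),np.degrees(np.arctan2(d[1],d[0])),np.degrees(np.arctan2(-e[0],e[1])))
print('knob',atz(t,396.5,273.75,.127),atz(s,227.75,290,.127),tri(t,(396.5,273.75),s,(227.75,290)))
print('rim',atz(t,248,259,.163),atz(s,325.5,199.5,.163),tri(t,(248,259),s,(325.5,199.5)))
# jar body: silhouette
print('jarbase guess', atz(t,215+(570-440)/4,210+130/4,.085))
print('spoon',atz(t,323,255,0),atz(t,325,308,0))
print('mug',atz(t,324,182,.092),'bottle',atz(t,133,216,.184))
print(atz(t,519,285,.02))
E
```

```text
[[ 0.6217 -0.0667  0.084 ]
 [ 0.6149 -0.2746  0.084 ]
 [ 0.4468 -0.2706  0.084 ]
 [ 0.4534 -0.061   0.084 ]] 
 [[ 0.6257 -0.0641  0.084 ]
 [ 0.6184 -0.2708  0.084 ]
 [ 0.4524 -0.2659  0.084 ]
 [ 0.458  -0.0576  0.084 ]]
[ 0.53420829 -0.1682248   0.084     ] 0.1682475375306449 0.2088448970670769 -1.652999681134633 -1.843594499446036
[ 0.53862416 -0.1646141   0.084     ] 0.1669447907582186 0.20761547636348632 -1.9624539769716913 -1.7689503260741126
knob [ 0.47898075 -0.16624715  0.127     ] [ 0.48098136 -0.16068543  0.127     ] (array([ 0.48081135, -0.16408449,  0.12976323]), np.float64(0.005202419357121859))
rim [0.50855578 0.17790696 0.163     ] [0.51017809 0.18503289 0.163     ] (array([0.51057404, 0.17912598, 0.16651127]), np.float64(0.0055019626993861445))
jarbase guess [0.55306354 0.18990274 0.085     ]
spoon [0.529664   0.00522479 0.        ] [ 0.39391485 -0.00094758  0.        ]
mug [0.70266157 0.00500181 0.092     ] bottle [0.60246741 0.43738411 0.184     ]
[ 0.4565525  -0.49183304  0.02      ]
```

```bash
cat >> h.py <<'E'
def cur():
    s=sense(); return np.array(s['tcp_pos']),R.from_euler('xyz',s['tool_rot']),s
def down(zdir_deg,lean=0,tiltdir=None):
    """tool x = down; tool z horizontal at angle zdir"""
    a=np.radians(zdir_deg); z=np.array([np.cos(a),np.sin(a),0]); x=np.array([0,0,-1.]); y=np.cross(z,x)
    return R.from_matrix(np.stack([x,y,z],1))
def row(tp,tr,p=None,r=None):
    """shift mm, turn (8deg units) from p,r (default measured)"""
    if p is None: p,r,_=cur()
    d=r.inv().apply(np.array(tp)-p)*1000
    w=np.degrees((r.inv()*tr).as_rotvec())/8
    return np.round(np.r_[d,w],2).tolist()
E
python3 - <<'E'
from h import *
p,r,s=cur(); print(np.round(r.as_matrix(),3)); print(s['tcp_pos'])
for a in(88.2,-91.8):
  print(a,row([.480,-.1635,.22],down(a)))
E
```

```text
[[-0.001  0.901  0.434]
 [ 0.002  0.434 -0.901]
 [-1.    -0.    -0.002]]
[ 0.28176429 -0.58520512  0.22155343]
88.2 [2.02, 361.6, -293.9, -19.06, -0.01, -0.02]
-91.8 [2.02, 361.6, -293.9, 3.44, -0.01, 0.0]
```

Request:
apply_moves(moves=[[87,0,48,-39,0.7,0,0],[87,0,96,-78,1.4,0,0],[87,0,144,-117,2.1,0,0],[87,0,192,-156,2.8,0,0],[87,0,240,-195,3.44,0,0]])

```text
clock: 0.72
tcp_pos: [0.414, -0.3038, 0.2223]
tool_rot: [-1.34, 1.571, -2.945]
wrist_force: [0.6, 0.7, -0.6]
opening: 0.087
```

```bash
python3 - <<'E'
from h import *
print(cur()[0],row([.480,-.1635,.18],down(-91.8)))
E
```

```text
[ 0.41402892 -0.30377528  0.22225842] [42.24, 61.09, -142.48, -0.02, 0.0, 0.0]
```

Request:
apply_moves(moves=[[87,0,23,-52,0,0,0],[87,5,45,-105,0,0,0],[87,20,61,-142,0,0,0],[87,42,61,-142,0,0,0],[87,42,61,-142,0,0,0]])

```text
clock: 1.35
tcp_pos: [0.4776, -0.1651, 0.1787]
tool_rot: [-1.851, 1.567, 2.831]
wrist_force: [-0.2, -1.0, -0.0]
opening: 0.0867
```

```bash
python3 - <<'E'
from h import *
print(cur()[0],row([.480,-.1635,.10],down(-91.8)))
c=snap('top','t1');d=snap('scene','s1')
a=cv2.imread('pics/t1.png')[200:320,330:460];b=cv2.imread('pics/s1.png')[200:360,160:330]
a=cv2.resize(a,(520,480));b=cv2.resize(b,(510,480));cv2.imwrite('pics/x1.png',np.hstack([a,b])[:,:800] if 0 else cv2.resize(np.hstack([a,b]),(800,373)))
E
```

```text
[ 0.47761265 -0.16506984  0.17868093] [78.67, 2.66, -1.55, 0.01, -0.01, 0.03]
```

View pics/x1.png

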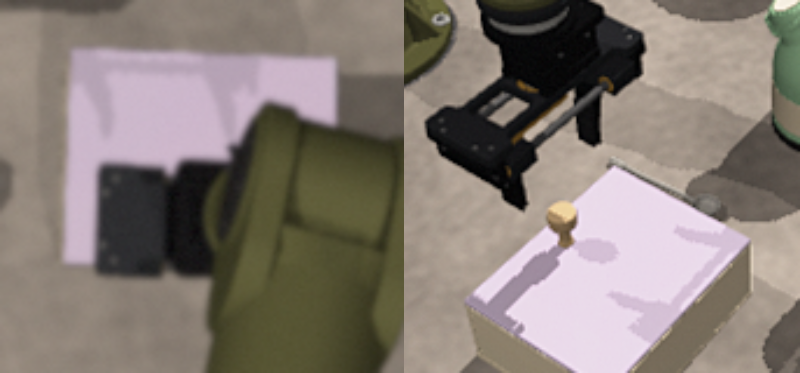

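Request:
apply_moves(moves=[[87,40,2.7,-1.5,0,0,0],[87,78,2.7,-1.5,0,0,0],[87,78,2.7,-1.5,0,0,0],[87,78,2.7,-1.5,0,0,0]])

```text
clock: 1.95
tcp_pos: [0.483, -0.1653, 0.1044]
tool_rot: [1.221, 1.568, -0.383]
wrist_force: [-0.3, 0.4, 0.2]
opening: 0.0872
```

```bash
python3 - <<'E'
from h import *
print(cur()[0])
d=snap('scene','s2')
cv2.imwrite('pics/x2.png',cv2.resize(cv2.imread('pics/s2.png')[230:350,160:320],(800,600),interpolation=2))
E
```

```text
[ 0.48297782 -0.16527434  0.10444494]
```

View pics/x2.png

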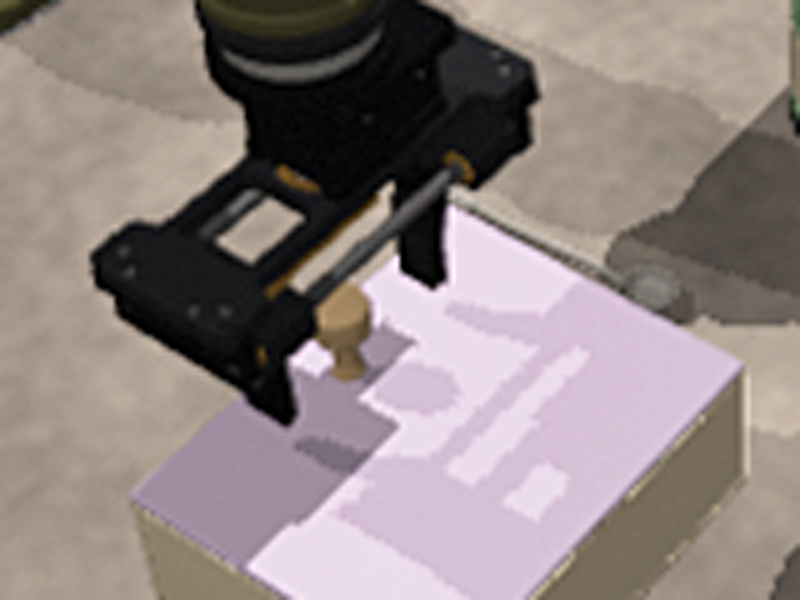

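Request:
apply_moves(moves=[[60,4,-1.5,0,0,0,0],[30,4,-1.5,0,0,0,0],[15,4,-1.5,0,0,0,0],[15,4,-1.5,0,0,0,0],[15,4,-1.5,0,0,0,0]], grip_force=25)

```text
clock: 2.62
tcp_pos: [0.4803, -0.1644, 0.0986]
tool_rot: [0.092, 1.571, -1.511]
wrist_force: [-0.0, -0.5, -0.6]
opening: 0.0447
```

Request:
apply_moves(moves=[[15,0,0,0,0,0,0],[15,0,0,0,0,0,0]])

```text
clock: 2.88
tcp_pos: [0.4803, -0.1663, 0.0986]
tool_rot: [0.183, 1.568, -1.42]
wrist_force: [1.0, -2.4, -1.5]
opening: 0.0261
```

Request:
apply_moves(moves=[[10,-12,4,0,0,0,0],[10,-24,9,0,0,0,0],[10,-35,15.5,0,0,0,0],[10,-45.5,22,0,0,0,0],[10,-55,30,0,0,0,0]])

```text
clock: 3.5
tcp_pos: [0.5098, -0.1672, 0.1539]
tool_rot: [-0.52, 1.568, -2.124]
wrist_force: [-0.2, -5.9, -1.9]
opening: 0.0265
```

```bash
python3 - <<'E'
from h import *
s=cur()[2];print(s['tcp_pos'],s['wrist_force'],s['opening'],s['q'])
d=snap('scene','s3')
cv2.imwrite('pics/x3.png',cv2.resize(cv2.imread('pics/s3.png')[200:380,120:360],(800,600),interpolation=2))
E
```

```text
[ 0.50977082 -0.16717186  0.1539062 ] [-0.24878724 -5.88498679 -1.88142381] 0.026502889562104778 [ 0.6279281   0.14871129 -0.39296027  1.81102288  0.06363216  1.19452197
 -1.38829804]
```

View pics/x3.png

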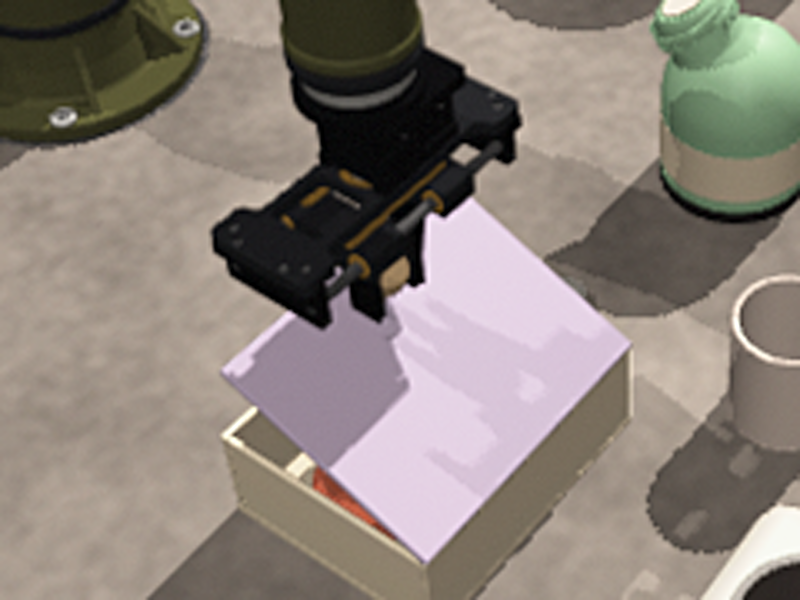

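Request:
apply_moves(moves=[[10,-18,18,1,0,0,0],[10,-32,39,2,0,0,0],[10,-42.6,62.5,2,0,0,0],[10,-49,87,2,0,0,0],[10,-50.5,105,2,0,0,0]])

```text
clock: 4.18
tcp_pos: [0.6156, -0.1706, 0.2044]
tool_rot: [-1.704, 1.569, 2.977]
wrist_force: [-1.2, -1.8, -0.6]
opening: 0.0266
```

```bash
python3 - <<'E'
from h import *
s=cur()[2];print(s['tcp_pos'],s['wrist_force'],s['opening'],s['q'])
d=snap('scene','s4')
cv2.imwrite('pics/x4.png',cv2.resize(cv2.imread('pics/s4.png')[170:380,120:400],(800,600),interpolation=2))
E
```

```text
[ 0.61558882 -0.17064169  0.20439258] [-1.15786267 -1.83149646 -0.61210614] 0.026557134668282485 [ 0.54549805  0.33355478 -0.40034136  1.49405804  0.13139524  1.34189924
 -1.46756449]
```

View pics/x4.png

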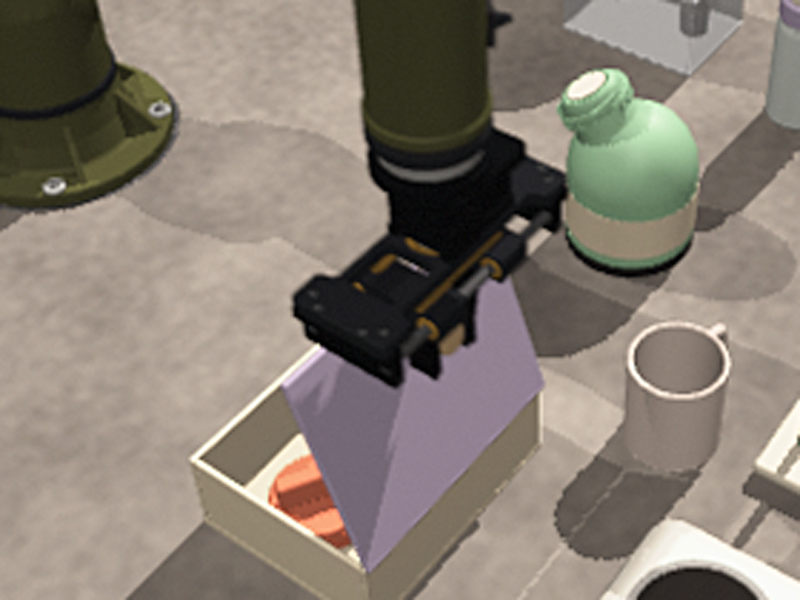

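Request:
apply_moves(moves=[[10,1,20,0,0,0,0],[10,4.5,40,0,0,0,0],[10,10,57,0,0,0,0],[10,13,64,0,0,0,0],[10,13,64,0,0,0,0]])

```text
clock: 4.85
tcp_pos: [0.6795, -0.1727, 0.1915]
tool_rot: [1.531, 1.57, -0.071]
wrist_force: [0.9, -1.0, 3.0]
opening: 0.0268
```

```bash
python3 - <<'E'
from h import *
s=cur()[2];print(s['tcp_pos'],s['wrist_force'],s['opening'],s['q'])
d=snap('scene','s5')
cv2.imwrite('pics/x5.png',cv2.resize(cv2.imread('pics/s5.png')[170:380,120:400],(800,600),interpolation=2))
E
```

```text
[ 0.67945242 -0.17269991  0.19146921] [ 0.94241989 -1.01523695  2.96511798] 0.026826304656598847 [ 0.48599032  0.4715779  -0.3910004   1.3380216   0.17774042  1.3654678
 -1.5048279 ]
```

View pics/x5.png

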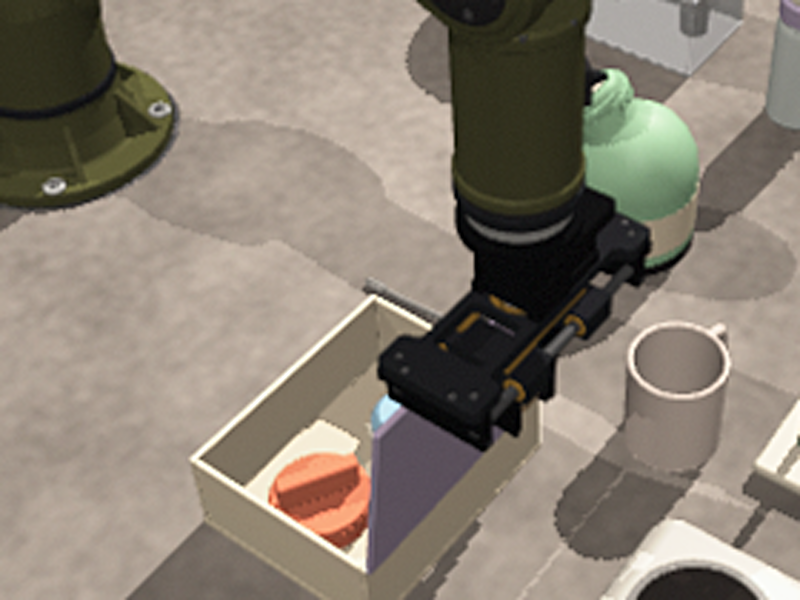

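Request:
apply_moves(moves=[[70,0,1,0,0,0,0],[70,0,1,0,0,0,0],[70,0,1,0,0,0,0],[70,-25,2,0,0,0,0],[70,-75,2,0,0,0,0]])

```text
clock: 5.52
tcp_pos: [0.6796, -0.1723, 0.2638]
tool_rot: [-1.807, 1.565, 2.874]
wrist_force: [0.4, -0.8, 1.0]
opening: 0.0661
```

Request:
apply_moves(moves=[[87,-10,0,0,0,0,0],[87,-20,-50,0,0,0,0],[87,-20,-100,30,0,0,0],[87,-20,-150,85,0,0,0],[87,-20,-200,140,0,0,0]])

```text
clock: 6.15
tcp_pos: [0.4915, -0.29, 0.2856]
tool_rot: [-1.439, 1.57, -3.04]
wrist_force: [0.3, -0.9, -0.1]
opening: 0.0866
```

```bash
python3 - <<'E'
from h import *
s=cur()[2];print(s['tcp_pos'],s['wrist_force'],s['opening'],s['q'])
d=snap('scene','s6');c=snap('top','t6')
cv2.imwrite('pics/x6.png',cv2.resize(cv2.imread('pics/s6.png')[240:390,170:370],(800,600),interpolation=2))
cv2.imwrite('pics/y6.png',cv2.resize(cv2.imread('pics/t6.png')[195:315,330:490],(800,600),interpolation=2))
E
```

```text
[ 0.49148114 -0.28996863  0.28561929] [ 0.29370814 -0.93389838 -0.06552719] 0.0865902048383797 [ 0.77439187  0.14478714 -0.32233616  1.54600749  0.04620682  1.45859005
 -1.15150057]
```

View pics/x6.png

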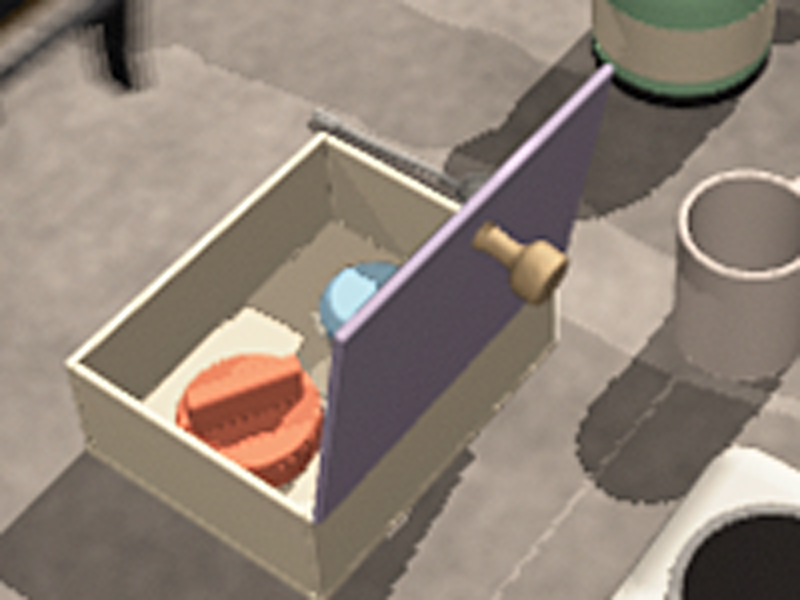

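View pics/y6.png

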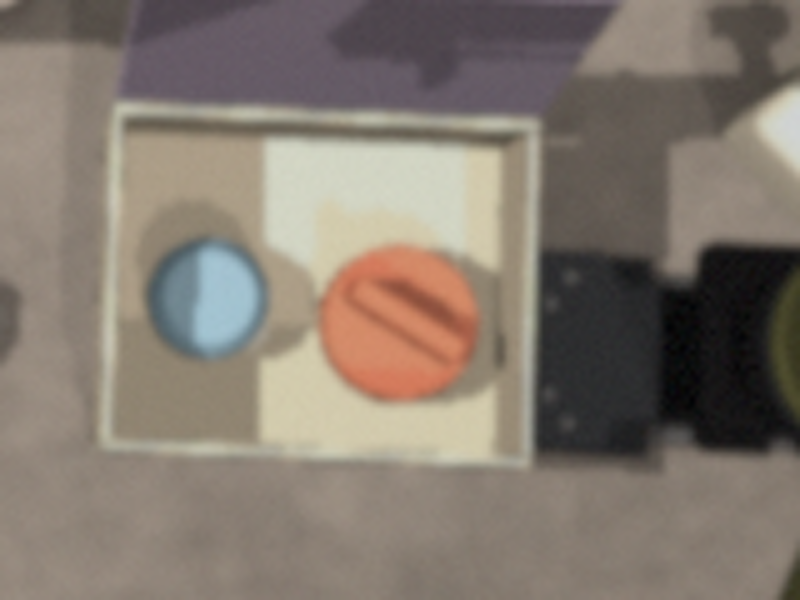

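```bash
python3 - <<'E'
from h import *
s=cv2.imread('pics/s6.png');t=cv2.imread('pics/t6.png')
a=cv2.resize(s[320:370,205:260],(550,500),interpolation=2);b=cv2.resize(t[240:280,390:430],(400,400),interpolation=2)
b=cv2.resize(t[240:280,390:430],(500,500),interpolation=2)
cv2.imwrite('pics/x7.png',a);cv2.imwrite('pics/y7.png',b)
for n,c in(('s6',s),('t6',t)):
    h=cv2.cvtColor(c,cv2.COLOR_BGR2HSV); m=((h[...,0]<14)&(h[...,1]>110)&(h[...,2]>90)).astype(np.uint8)
    m[:230]=0; m[:, :180]=0;m[:,460:]=0; m[380:]=0
    k,l,st,ce=cv2.connectedComponentsWithStats(m); i=1+st[1:,4].argmax(); print(n,st[i],ce[i])
    if n=='t6':
        cn=max(cv2.findContours((l==i).astype(np.uint8),0,1)[0],key=len); print(cv2.fitEllipse(cn))
E
```

```text
s6 [214 329  37  33 855] [233.60467836 343.26549708]
t6 [394 245  32  30 739] [409.42219215 259.38159675]
((409.4190673828125, 259.3828430175781), (29.223812103271484, 30.385095596313477), 95.27100372314453)
```

View pics/x7.png

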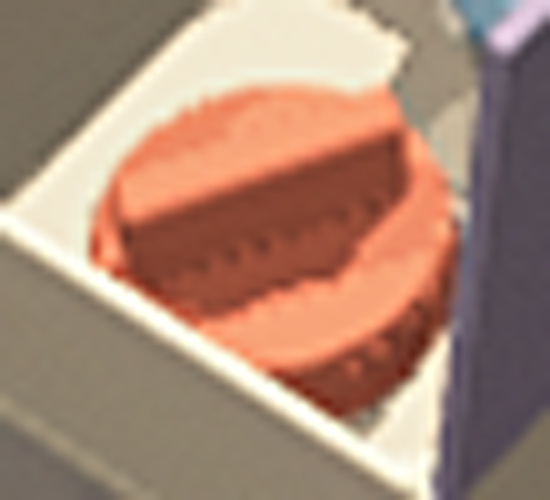

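View pics/y7.png

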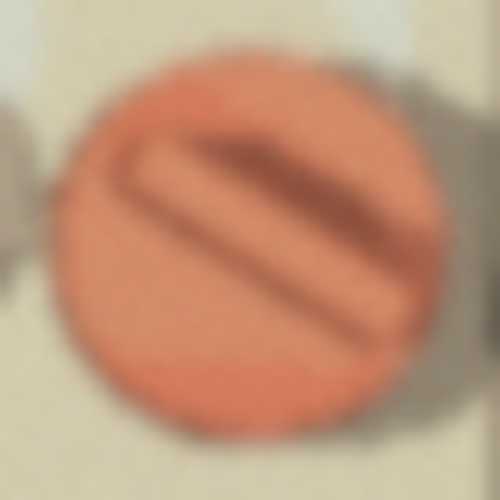

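```bash
python3 - <<'E'
from h import *
s=load('s6');t=load('t6')
T=lambda x,y:((x+.5)/12.5-.5+390,(y+.5)/12.5-.5+240)
S=lambda x,y:((x+.5)/10-.5+205,(y+.5)/10-.5+320)
for z in [.0555]:
  A=[atz(t,*T(*p),z)for p in[(125,182),(370,347),(162,140),(410,287)]]; print(np.round(A,4),np.mean(A,0))
  for a,b in((0,1),(2,3)): d=A[a]-A[b];print(np.degrees(np.arctan2(d[1],d[0])),np.linalg.norm(d))
  B=[atz(s,*S(*p),z)for p in[(130,225),(405,132)]];print(np.round(B,4)); d=B[1]-B[0];ang=np.arctan2(d[1],d[0]);print(np.degrees(ang),np.linalg.norm(d))
  n=np.array([np.sin(ang),-np.cos(ang),0]);
  print('bar ctr scene',np.mean(B,0)+.007*n,np.mean(B,0)-.007*n)
print('disc',atz(t,409.42,259.38,.02))
E
```

```text
[[ 0.53   -0.1843  0.0555]
 [ 0.4977 -0.2326  0.0555]
 [ 0.5384 -0.1917  0.0555]
 [ 0.5096 -0.2407  0.0555]] [ 0.51891236 -0.21230235  0.0555    ]
56.2377310549599 0.058172090257226604
59.56287339542825 0.05683706975666256
[[ 0.5111 -0.2412  0.0555]
 [ 0.5442 -0.1899  0.0555]]
57.20012281770264 0.06108897360600669
bar ctr scene [ 0.53354433 -0.21933322  0.0555    ] [ 0.52177638 -0.21174934  0.0555    ]
disc [ 0.51912166 -0.21459794  0.02      ]
```

```bash
python3 - <<'E'
from h import *
print(row([.520,-.213,.14],down(-32.5)))
E
```

```text
[145.18, 29.87, -86.13, -7.51, 0.01, 0.04]
```

Request:
apply_moves(moves=[[60,20,10,-28,-1.3,0,0],[50,40,20,-56,-2.6,0,0],[45,60,30,-86,-3.9,0,0],[45,80,30,-86,-5.2,0,0],[45,100,30,-86,-6.5,0,0]])

```text
clock: 6.88
tcp_pos: [0.5259, -0.2031, 0.1849]
tool_rot: [-2.915, 1.57, 2.681]
wrist_force: [0.2, 0.5, -0.5]
opening: 0.048
```

```bash
python3 - <<'E'
from h import *
print(row([.520,-.213,.09],down(-32.5)),sense()['q'])
E
```

```text
[94.86, -11.37, 1.79, -0.86, -0.01, 0.0] [ 0.72949041  0.18992065 -0.4576223   1.70689566  0.08737687  1.26592054
 -0.43458595]
```

Request:
apply_moves(moves=[[45,40,-9,1.8,-0.86,0,0],[45,95,-11,1.8,-0.86,0,0],[45,95,-11,1.8,-0.86,0,0]])

```text
clock: 7.25
tcp_pos: [0.5163, -0.2123, 0.0866]
tool_rot: [-3.022, 1.561, 2.687]
wrist_force: [-0.0, 0.1, 0.0]
opening: 0.0453
```

```bash
python3 - <<'E'
from h import *
print(row([.520,-.213,.032],down(-32.5)),sense()['tcp_pos'])
d=snap('scene','s8');c=snap('top','t8')
a=cv2.resize(cv2.imread('pics/s8.png')[260:380,180:300],(400,400),interpolation=2)
b=cv2.resize(cv2.imread('pics/t8.png')[220:300,350:430],(400,400),interpolation=2);cv2.imwrite('pics/x8.png',np.hstack([a,b]))
E
```

```text
[54.57, 1.52, 3.99, -0.05, -0.07, 0.01] [ 0.51632192 -0.2123466   0.08661365]
```

View pics/x8.png

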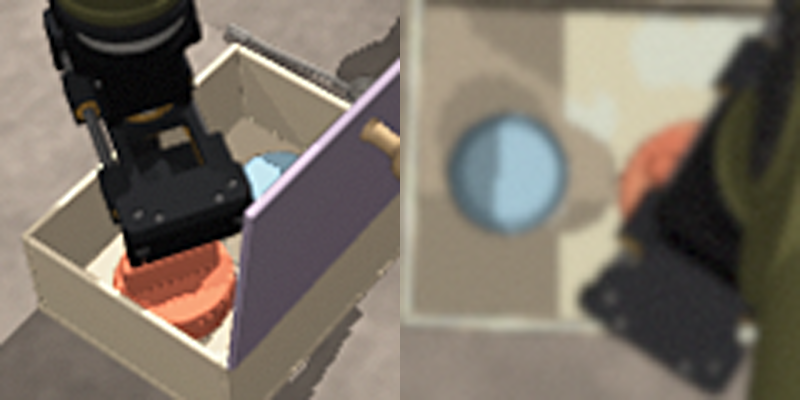

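Request:
apply_moves(moves=[[45,25,1,3,0,0,0],[45,40,1,3,0,0,0],[45,50,1,3,0,0,0],[45,50,1,3,0,0,0],[45,50,1,3,0,0,0]])

```text
clock: 7.98
tcp_pos: [0.5239, -0.2149, 0.0418]
tool_rot: [0.079, 1.57, -0.495]
wrist_force: [-0.4, 0.5, -0.2]
opening: 0.0448
```

```bash
python3 - <<'E'
from h import *
print(row([.520,-.213,.032],down(-32.5)),sense()['tcp_pos'],sense()['wrist_force'])
d=snap('scene','s9')
cv2.imwrite('pics/x9.png',cv2.resize(cv2.imread('pics/s9.png')[270:380,180:300],(600,550),interpolation=2))
E
```

```text
[9.82, -0.57, -4.34, -0.05, 0.01, -0.0] [ 0.52394728 -0.21487224  0.04182413] [-0.35356264  0.46927075 -0.23166064]
```

View pics/x9.png

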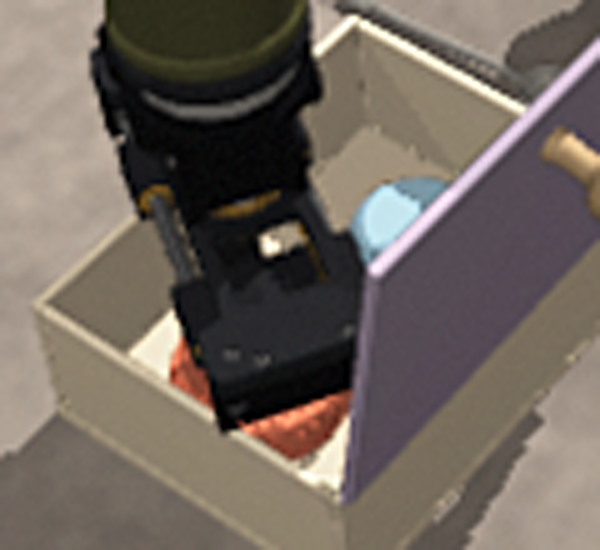

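Request:
apply_moves(moves=[[45,4,0,-3,0,0,0],[45,8.5,0,-4,0,0,0],[45,8.5,0,-4,0,0,0]], grip_force=15)

```text
clock: 8.4
tcp_pos: [0.5195, -0.2123, 0.032]
tool_rot: [-2.884, 1.57, 2.824]
wrist_force: [0.1, 0.4, 0.6]
opening: 0.0449
```

Request:
apply_moves(moves=[[30,0,0,0,0,0,0],[10,0,0,0,0,0,0],[10,0,0,0,0,0,0],[10,0,0,0,0,0,0],[10,0,0,0,0,0,0]])

```text
clock: 9.02
tcp_pos: [0.5202, -0.2126, 0.0326]
tool_rot: [-0.025, 1.57, -0.6]
wrist_force: [0.5, -0.6, -0.8]
opening: 0.0134
```

```bash
python3 - <<'E'
from h import *
s=sense();print(row([.520,-.213,.032],down(-32.5)),s['tcp_pos'],s['wrist_force'],s['opening'],s['q'])
E
```

```text
[0.62, -0.43, 0.1, -0.05, 0.0, 0.0] [ 0.5201531  -0.21258197  0.03261873] [ 0.54846494 -0.61823401 -0.77469327] 0.013413153024950764 [ 0.72190397  0.34146561 -0.44061354  1.86151359  0.17342715  0.97581264
 -0.3686993 ]
```

Request:
apply_moves(moves=[[10,0,0,0,0,0,0],[10,-20,0,0,0,0,0],[10,-60,0,0,0,0,0],[10,-110,0,0,0,0,0],[10,-160,0,0,0,0,0]], grip_force=45)

```text
clock: 9.65
tcp_pos: [0.5199, -0.2123, 0.1954]
tool_rot: [0.057, 1.57, -0.517]
wrist_force: [1.1, -0.5, -0.9]
opening: 0.0138
```

Request:
apply_moves(moves=[[10,-50,0,0,0,0,0],[10,-100,0,0,0,0,0],[10,-100,0,0,0,0,0]])

```text
clock: 10.02
tcp_pos: [0.5222, -0.2127, 0.2988]
tool_rot: [0.126, 1.561, -0.448]
wrist_force: [0.4, 0.6, -0.8]
opening: 0.0134
```

```bash
python3 - <<'E'
from h import *
s=sense();print(s['tcp_pos'],s['wrist_force'],s['opening'],s['q'])
d=snap('scene','s10');d=snap('top','t10')
a=cv2.imread('pics/s10.png')[140:380,120:400]
cv2.imwrite('pics/x10.png',cv2.resize(a,None,fx=2.5,fy=2.5,interpolation=2))
a=cv2.imread('pics/t10.png')[200:320,210:450]
cv2.imwrite('pics/y10.png',cv2.resize(a,None,fx=3.3,fy=3.3,interpolation=2))
E
```

```text
[ 0.52222421 -0.21269226  0.29876125] [ 0.4304453   0.5756374  -0.78955148] 0.013423450202601855 [ 0.7615401   0.12926024 -0.46644582  1.54386514  0.05976436  1.47248663
 -0.28097626]
```

View pics/x10.png

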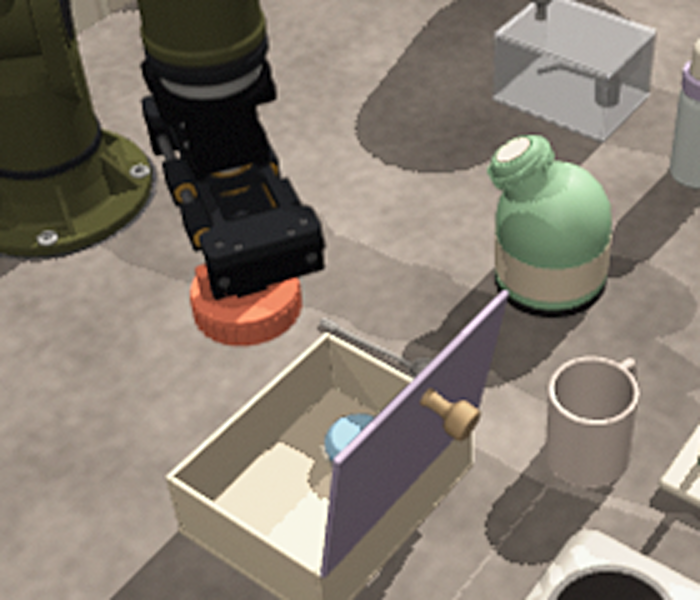

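View pics/y10.png

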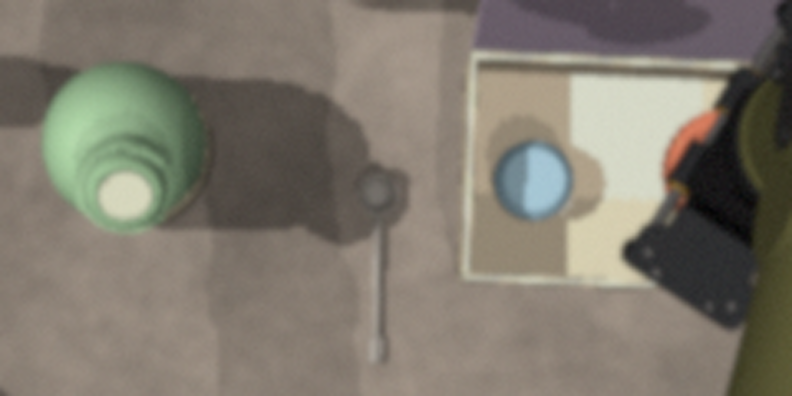

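```bash
python3 - <<'E'
from h import *
t=load('t10');s=load('s10')
g=cv2.cvtColor(np.ascontiguousarray(t['img']),cv2.COLOR_RGB2HSV)
m=((g[...,0]>45)&(g[...,0]<85)&(g[...,1]>50)).astype(np.uint8); m[:, :200]=0;m[:,300:]=0;m[:200]=0;m[300:]=0
k,l,st,ce=cv2.connectedComponentsWithStats(m);i=1+st[1:,4].argmax();print(st[i])
cn=max(cv2.findContours((l==i).astype(np.uint8),0,1)[0],key=len)[:,0].astype(float)
up=cn[cn[:,1]<246]
A=np.c_[2*up,np.ones(len(up))];x=np.linalg.lstsq(A,(up**2).sum(1),rcond=None)[0];print('circ',x[:2],np.sqrt(x[2]+x[:2]@x[:2]))
C=atz(t,*x[:2],.085);print('C',C)
# cream disc centroid
im=t['img'].astype(int);mm=((im.min(2)>150)).astype(np.uint8);mm[:, :230]=0;mm[:,270:]=0;mm[:245]=0;mm[275:]=0
k,l,st,ce=cv2.connectedComponentsWithStats(mm);i=1+st[1:,4].argmax();print(st[i],ce[i]);rt=atz(t,*ce[i],.163)
im=s['img'].astype(int);mm=((im.min(2)>170)).astype(np.uint8);mm[:, :310]=0;mm[:,345:]=0;mm[:190]=0;mm[215:]=0
k,l,st,ce=cv2.connectedComponentsWithStats(mm);i=1+st[1:,4].argmax();print(st[i],ce[i]);rs=atz(s,*ce[i],.163)
print(rt,rs); f=rt-C;print(np.linalg.norm(f[:2]),np.degrees(np.arctan2(f[1],f[0])))
# overlay hypotheses
o=[]
for name,c in(('t',t),('s',s)):
  v=cv2.resize(c['img'][:,:,::-1],None,fx=6,fy=6,interpolation=2)
  for fi,col in((180,(0,0,255)),(195,(255,0,0))):
    a=np.radians(fi);fd=np.array([np.cos(a),np.sin(a),0]);n=fd*.5+np.array([0,0,.866]);e1=np.array([-fd[1],fd[0],0]);e2=np.cross(n,e1)
    rim=np.array([.509,.178,.163]) if name=='t' else rs
    Cc=rim-.045*fd;Cc[2]=0
    for ctr,u,w,r in((rim,e1,e2,.024),(rim-.006*n,e1,e2,.029),(rim-.03*n,e1,e2,.029),(Cc+[0,0,.085],[1,0,0],[0,1,0],.06),(Cc+[0,0,.0],[1,0,0],[0,1,0],.06)):
      pts=[proj(c,ctr+r*(np.cos(q)*np.array(u)+np.sin(q)*np.array(w)))*6+2.5 for q in np.linspace(0,6.283,60)]
      cv2.polylines(v,[np.int32(pts)],True,col,1)
  o.append(v)
A=o[0][205*6:285*6,215*6:285*6];B=o[1][180*6:280*6,300*6:380*6]
cv2.imwrite('pics/o1.png',np.hstack([cv2.resize(A,(400,457)),cv2.resize(B,(400,500))[:457]]))
E
```

```text
[ 223  219   49   51 1592]
circ [246.63522753 243.06351161] 23.60647834023431
C [0.55166959 0.19197665 0.085     ]
[240 252  16  15 190] [247.46842105 258.85789474]
[319 195  13  10  78] [324.79487179 199.20512821]
[0.50887001 0.17912757 0.163     ] [0.50807311 0.1850692  0.163     ]
0.0446867180304025 -163.28944607923933
```

View pics/o1.png

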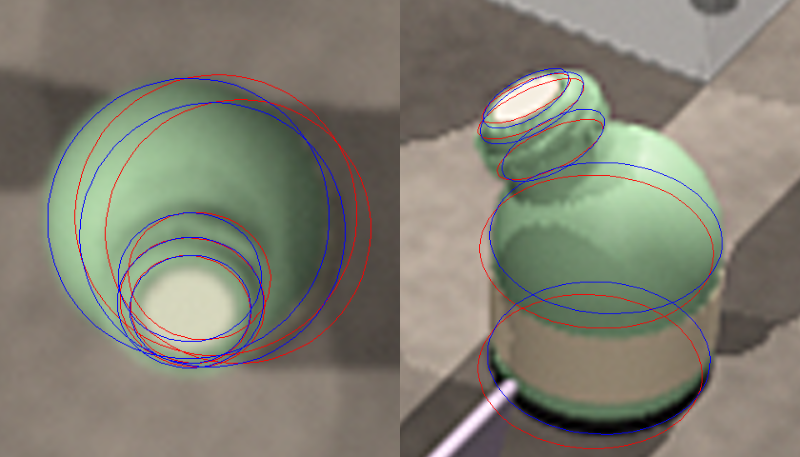

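```bash
python3 - <<'E'
from h import *
p,r,s=cur()
for k in range(1,6):
  f=k/8
  print(row(p+f*(np.array([.455,.164,.29])-p),r))
E
```

```text
[0.38, 35.08, -32.37, 0.0, 0.0, 0.0]
[0.76, 70.16, -64.74, 0.0, 0.0, 0.0]
[1.15, 105.24, -97.12, 0.0, 0.0, 0.0]
[1.53, 140.32, -129.49, 0.0, 0.0, 0.0]
[1.91, 175.4, -161.86, 0.0, 0.0, 0.0]
```

Request:
apply_moves(moves=[[10,0,30,-28,-1.2,0,0],[10,0,65,-60,-2.4,0,0],[10,0,100,-92,-3.6,0,0],[10,0,135,-125,-4.8,0,0],[10,0,170,-157,-6.0,0,0]])

```text
clock: 10.75
tcp_pos: [0.479, 0.0169, 0.2909]
tool_rot: [2.86, 1.568, 3.129]
wrist_force: [1.9, 0.8, -0.6]
opening: 0.0136
```

```bash
python3 - <<'E'
from h import *
p,r,s=cur();print(p,s['q'],row([.455,.164,.29],r))
E
```

```text
[0.47903356 0.01692701 0.29085645] [ 0.60796132 -0.05393592 -0.6638993   1.72551075 -0.03363746  1.46177329
  0.21706433] [0.94, 148.18, 15.85, 0.0, 0.0, 0.0]
```

Request:
apply_moves(moves=[[10,0,40,4,-1.3,0,0],[10,0,80,8,-2.6,0,0],[10,0,115,12,-3.9,0,0],[10,0,138,15,-5.2,0,0],[10,0,148,16,-6.5,0,0]])

```text
clock: 11.38
tcp_pos: [0.4559, 0.1641, 0.2909]
tool_rot: [2.077, 1.567, -3.027]
wrist_force: [-0.2, 0.3, -0.1]
opening: 0.0136
```

Request:
apply_moves(moves=[[10,0,0,0,-1.3,0,0],[10,0,0,0,-2.6,0,0],[10,0,0,0,-3.9,0,0],[10,0,0,0,-5.2,0,0],[10,0,0,0,-6.5,0,0]])

```text
clock: 12.0
tcp_pos: [0.4564, 0.1621, 0.2908]
tool_rot: [1.267, 1.567, -2.932]
wrist_force: [-0.2, 0.4, -0.9]
opening: 0.0136
```

```bash
python3 - <<'E'
from h import *
p,r,s=cur();print(p,s['q'],row([.455,.164,.29],r))
E
```

```text
[0.45644371 0.16213298 0.29076907] [ 0.41439514 -0.03995165 -0.77754286  1.71214247 -0.02873922  1.46149972
  1.72483175] [0.77, 0.34, 2.33, 0.0, 0.0, 0.0]
```

```bash
cat >> h.py <<'E'
FI=np.radians(196); N=np.array([.5*np.cos(FI),.5*np.sin(FI),.8660]); RIM=np.array([.509,.180,.163])
def aim(r,n=N):
    x=r.as_matrix()[:,0]; ax=np.cross(x,-n); a=np.arctan2(np.linalg.norm(ax),x@-n)
    return R.from_rotvec(ax/(np.linalg.norm(ax)+1e-12)*a)*r
E
python3 - <<'E'
from h import *
p,r,s=cur(); print(row(RIM+.11*N,aim(r)), RIM+.11*N)
E
```

```text
[32.51, -1.17, 2.48, 0.0, 0.88, -3.67] [0.45613061 0.16483995 0.25826   ]
```

Request:
apply_moves(moves=[[10,0,0,0,0,0.22,-0.92],[10,5,-1,2,0,0.44,-1.84],[10,15,-1,2,0,0.66,-2.75],[10,32,-1,2,0,0.88,-3.67],[10,32,-1,2,0,0.88,-3.67]])

```text
clock: 12.62
tcp_pos: [0.4587, 0.1773, 0.1791]
tool_rot: [-1.944, 1.163, 0.148]
wrist_force: [-0.1, 0.0, -0.4]
opening: 0.0136
```

Request:
apply_moves(moves=[[10,0,0,0,-1.1,0,0],[10,0,0,0,-2.2,0,0],[10,0,0,0,-3.3,0,0],[10,0,0,0,-4.4,0,0],[10,0,0,0,-5.4,0,0]])

```text
clock: 13.25
tcp_pos: [0.464, 0.1791, 0.1869]
tool_rot: [-2.697, 1.153, 0.153]
wrist_force: [0.2, 0.8, -1.2]
opening: 0.0135
```

```bash
python3 - <<'E'
from h import *
p,r,s=cur();print(p,s['q'],s['wrist_force'],s['moment'],row(RIM+.05*N,aim(r)))
snap('scene','s11');snap('top','t11')
a=cv2.imread('pics/s11.png')[120:280,250:400];b=cv2.imread('pics/t11.png')[200:320,200:320]
cv2.imwrite('pics/x11.png',np.hstack([cv2.resize(a,(422,450),interpolation=2),cv2.resize(b,(378,450),interpolation=2)]))
E
```

```text
[0.46395785 0.17905318 0.18693862] [-0.08863099 -0.286633   -0.37592897  2.18934527  0.03214566  0.82160262
  2.36149985] [ 0.22128795  0.84324369 -1.24649861] [ 0.06468501  0.46157532 -0.01879796] [-9.64, -2.98, -27.38, -0.0, 0.47, -0.72]
```

View pics/x11.png

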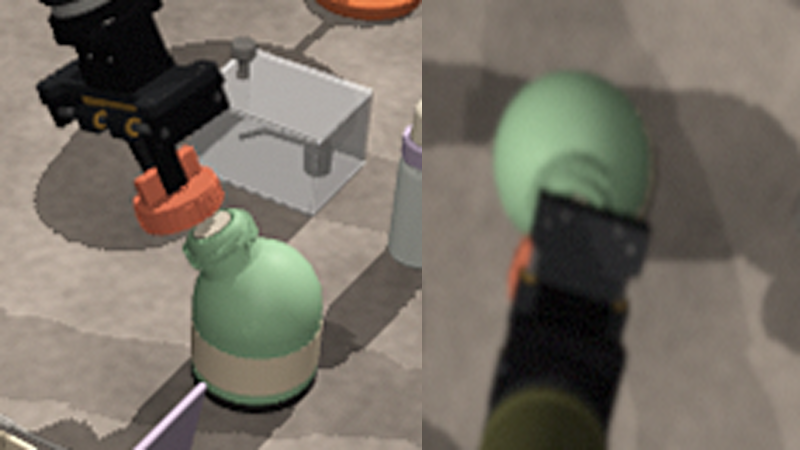

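```bash
python3 - <<'E'
from h import *
p,r,s=cur();print(row(RIM+.06*N,r),row(RIM+.06*N,aim(r)), (r.as_matrix()[:,0]))
E
```

```text
[-19.41, -1.81, -26.6, 0.0, 0.0, 0.0] [-19.41, -1.81, -26.6, 0.0, 0.46, -0.72] [ 0.40134407  0.06215635 -0.91381592]
```

Request:
apply_moves(moves=[[10,-8,0,-4,0,0,0],[10,-14,-1,-10,0,0,0],[10,-19,-2,-18,0,0,0],[10,-19,-2,-26,0,0,0],[10,-19,-2,-26,0,0,0]])

```text
clock: 13.98
tcp_pos: [0.4819, 0.1723, 0.2168]
tool_rot: [-2.69, 1.149, 0.155]
wrist_force: [0.1, 0.8, -0.3]
opening: 0.0137
```

```bash
python3 - <<'E'
from h import *
p,r,s=cur();print(p,s['q'],s['wrist_force'],row(RIM+.06*N,aim(r)),r.as_matrix()[:,0])
E
```

```text
[0.48187847 0.17229013 0.2167789 ] [-0.11222474 -0.2775528  -0.31943642  2.12715968  0.03741016  0.87229631
  2.38806093] [ 0.08785333  0.75279296 -0.32617095] [0.93, 1.29, 2.01, -0.0, 0.44, -0.71] [ 0.40484742  0.06311638 -0.91220332]
```

Request:
apply_moves(moves=[[10,0,1,2,0,0.22,-0.35],[10,1,1,2,0,0.44,-0.71],[10,1,1,2,0,0.44,-0.71],[10,1,1,2,0,0.44,-0.71]])

```text
clock: 14.48
tcp_pos: [0.4947, 0.1784, 0.2083]
tool_rot: [-2.584, 1.06, 0.274]
wrist_force: [-0.3, 0.9, -1.1]
opening: 0.0135
```

```bash
python3 - <<'E'
from h import *
p,r,s=cur();print(p,s['q'],s['wrist_force'],row(RIM+.06*N,aim(r)),r.as_matrix()[:,0])
E
```

```text
[0.49473958 0.17844507 0.20833129] [-0.21559653 -0.30051497 -0.20428867  2.19779649  0.02149971  0.73249757
  2.41891992] [-0.25966884  0.90515774 -1.05718782] [-13.54, 7.74, 7.64, 0.0, 0.06, -0.06] [ 0.4710248   0.13231874 -0.87213955]
```

```bash
cat > kin.py <<'E'
import numpy as np
from scipy.spatial.transform import Rotation as R
from scipy.optimize import least_squares
D=[([1.1361011,.32177429,-.07010273,1.45155519,.02262909,1.37079368,-.05687125],[.28176429,-.58520512,.22155343],[-3.07531806,1.56905304,2.08594569]),
([.6279281,.14871129,-.39296027,1.81102288,.06363216,1.19452197,-1.38829804],[.50977082,-.16717186,.1539062],[-.52,1.568,-2.124]),
([.54549805,.33355478,-.40034136,1.49405804,.13139524,1.34189924,-1.46756449],[.61558882,-.17064169,.20439258],[-1.704,1.569,2.977]),
([.48599032,.4715779,-.3910004,1.3380216,.17774042,1.3654678,-1.5048279],[.67945242,-.17269991,.19146921],[1.531,1.57,-.071]),
([.77439187,.14478714,-.32233616,1.54600749,.04620682,1.45859005,-1.15150057],[.49148114,-.28996863,.28561929],[-1.439,1.57,-3.04]),
([.72190397,.34146561,-.44061354,1.86151359,.17342715,.97581264,-.3686993],[.5201531,-.21258197,.03261873],[-.025,1.57,-.6]),
([.7615401,.12926024,-.46644582,1.54386514,.05976436,1.47248663,-.28097626],[.52222421,-.21269226,.29876125],[.126,1.561,-.448]),
([.60796132,-.05393592,-.6638993,1.72551075,-.03363746,1.46177329,.21706433],[.47903356,.01692701,.29085645],[2.86,1.568,3.129]),
([.41439514,-.03995165,-.77754286,1.71214247,-.02873922,1.46149972,1.72483175],[.45644371,.16213298,.29076907],[1.267,1.567,-2.932]),
([-.08863099,-.286633,-.37592897,2.18934527,.03214566,.82160262,2.36149985],[.46395785,.17905318,.18693862],[-2.697,1.153,.153]),
([-.11222474,-.2775528,-.31943642,2.12715968,.03741016,.87229631,2.38806093],[.48187847,.17229013,.2167789],[-2.69,1.149,.155]),
([-.21559653,-.30051497,-.20428867,2.19779649,.02149971,.73249757,2.41891992],[.49473958,.17844507,.20833129],[-2.584,1.06,.274])]
AX=[(2,-1),(1,1),(2,-1),(1,1),(2,-1),(1,1),(2,-1)]
def fk(P,q,sg=None):
    A=AX if sg is None else sg
    T=np.eye(3);p=np.zeros(3)
    offs=[(0,0),(0,P[0]),(0,P[1]),(P[2],P[3]),(P[4],P[5]),(P[6],P[7]),(P[8],P[9])]
    for i,(ax,s) in enumerate(A):
        p=p+T@np.array([offs[i][0],0,offs[i][1]])
        v=np.zeros(3);v[ax]=s*q[i];T=T@R.from_rotvec(v).as_matrix()
    p=p+T@np.array([P[10],P[11],0])
    # tool x = flange z ; spin offset
    c,s_=np.cos(P[12]),np.sin(P[12])
    S=np.stack([[0,0,1],[-s_,c,0],[-c,-s_,0]],1)
    return p,T@S
P0=[.3,.0,.0,.3,0,.0,0,.3,0,.2,0,0,0]
if __name__=='__main__':
  best=None
  for s5 in(1,-1):
   for s7 in(1,-1):
    A=list(AX);A[4]=(2,s5);A[6]=(2,s7)
    for sp in(0,1.57,3.14,-1.57):
      x0=list(P0);x0[12]=sp
      def res(P):
        o=[]
        for q,p,e in D:
          a,M=fk(P,q,A);o+=list((a-p)*10);o+=list((M-R.from_euler('xyz',e).as_matrix()).ravel())
        return np.r_[o,np.array(P[:12])*1e-3]
      r=least_squares(res,x0)
      if best is None or r.cost<best[0]: best=(r.cost,r.x,s5,s7); print(best)
  c,x,s5,s7=best
  A=list(AX);A[4]=(2,s5);A[6]=(2,s7)
  for q,p,e in D:
    a,M=fk(x,q,A);print(np.round((a-p)*1000,1),np.degrees(np.linalg.norm((R.from_matrix(M).inv()*R.from_euler('xyz',e)).as_rotvec())))
  import pickle;pickle.dump((x,A),open('kin.pkl','wb'))
E
python3 kin.py
```

```text
(np.float64(13.100904863591397), array([ 0.30067314,  0.22835941, -0.02560668,  0.23812112,  0.96609365,
        0.23742552, -0.95845739,  0.27578173, -0.01560195,  0.41065479,
       -0.00630328, -0.00697899,  1.6615424 ]), 1, 1)
(np.float64(0.5527175620745932), array([ 0.26585954,  0.24288245, -0.03230401,  0.25105807,  0.92399162,
        0.25738824, -0.91244381,  0.26381321, -0.01770902,  0.39860959,
        0.00260433, -0.00261838, -0.04286688]), 1, -1)
(np.float64(0.5527175620553265), array([ 2.65859540e-01,  2.49658474e-01, -3.23040042e-02,  2.44282045e-01,
        9.23991614e-01,  2.59980223e-01, -9.12443808e-01,  2.61221230e-01,
       -1.77090206e-02,  3.98609590e-01,  2.60432747e-03, -2.61837812e-03,
        6.24031832e+00]), 1, -1)
(np.float64(0.1788523933606903), array([ 2.86197973e-01,  2.50403356e-01, -6.24202768e-03,  2.51058207e-01,
       -1.70968588e-01,  2.62321550e-01,  2.03322107e-01,  2.61724070e-01,
        7.53590761e-03,  4.05208445e-01,  5.12927255e-03, -3.25519453e-03,
       -1.55651688e-04]), -1, -1)
[15.2 11.6  0.4] 0.008918459628163195
[-4.9 18.2  0.5] 0.029092730630715193
[ 2.7  2.7 -0.2] 0.029026604546777766
[ 6.7 -6.8 -1.9] 0.01421264656682292
[ 6.8 18.5  1.3] 0.03193900057645191
[-13.5  -9.    0.2] 0.0402869769263706
[ 2.9 10.5  1.3] 0.007624731368128567
[-4.2 25.7 -0.3] 0.026685115141714816
[-1.5 24.4 -0.1] 0.022353065930335342
[-3.4 12.7 -0.8] 0.02317855969974293
[-1.4 13.4 -0.5] 0.041539478624569894
[-4.1 18.1  0.1] 0.026630289786398337
```

```bash
cat >> kin.py <<'E'
AX=[(2,-1),(1,1),(2,-1),(1,1),(2,-1),(1,1),(2,-1)]
def fk2(P,q):
    O=np.array(P[:24]).reshape(8,3);T=np.eye(3);p=np.zeros(3)
    for i,(ax,s) in enumerate(AX):
        p=p+T@O[i]; v=np.zeros(3);v[ax]=s*q[i];T=T@R.from_rotvec(v).as_matrix()
    p=p+T@O[7]
    return p,T@np.array([[0,0,-1],[0,1,0],[1,0,0.]])
def fit():
    def res(P):
        o=[]
        for q,p,e in D: o+=list((fk2(P,q)[0]-p)*10)
        return np.r_[o,(np.array(P)-x0)*1e-3]
    x0=np.zeros(24);x0[5]=.286;x0[8]=.25;x0[11]=.25;x0[14]=.26;x0[17]=.26;x0[23]=.4
    return least_squares(res,x0).x
if __name__=='__main__':
    P=fit();print(np.round(P.reshape(8,3),4));np.save('P.npy',P)
    for q,p,e in D: print(np.round((fk2(P,q)[0]-p)*1000,1),np.round(np.abs(fk2(P,q)[1]-R.from_euler('xyz',e).as_matrix()).max(),3))
E
python3 kin.py|tail -22
```

```text
[-1.4 13.4 -0.5] 0.041539478624569894
[-4.1 18.1  0.1] 0.026630289786398337
[[-0.000e+00 -0.000e+00 -1.820e-02]
 [ 0.000e+00 -7.800e-03  2.678e-01]
 [-0.000e+00 -7.800e-03  2.339e-01]
 [ 0.000e+00 -5.300e-03  2.339e-01]
 [ 0.000e+00 -5.300e-03  2.565e-01]
 [-0.000e+00 -2.000e-04  2.565e-01]
 [ 0.000e+00 -2.000e-04 -1.570e-02]
 [ 0.000e+00  0.000e+00  3.843e-01]]
[-0. -0.  0.] 0.0
[-0.  0. -0.] 0.0
[ 0. -0. -0.] 0.0
[0. 0. 0.] 0.0
[-0.  0. -0.] 0.001
[ 0. -0.  0.] 0.0
[0. 0. 0.] 0.0
[0. 0. 0.] 0.0
[-0. -0. -0.] 0.0
[0. 0. 0.] 0.0
[-0. -0. -0.] 0.001
[-0.  0. -0.] 0.0
```

```bash
cat > ik.py <<'E'
from h import *
import kin
P=np.load('P.npy')
LO=np.array([-2.86,-.3,-1.38,.06,-1.56,.09,-2.69]);HI=np.array([2.86,2.09,1.24,2.45,4.7,2.05,2.69])
def fk(q): return kin.fk2(P,q)
def ik(tp,tr,q0,pen=None,m=.02):
    def res(q):
        p,M=fk(q); o=np.r_[(p-tp)*20,(tr.inv()*R.from_matrix(M)).as_rotvec()*5]
        return o if pen is None else np.r_[o,pen(q)]
    r=kin.least_squares(res,np.clip(q0,LO+m+.001,HI-m-.001),bounds=(LO+m,HI-m))
    p,M=fk(r.x); return r.x,np.linalg.norm(p-tp),np.linalg.norm((tr.inv()*R.from_matrix(M)).as_rotvec())
E
python3 - <<'E'
from ik import *
p,r,s=cur();q=s['q'];rr=aim(r)
for h in(.007,.018,.035,.05,.07):
  for q3 in(-1.3,-1,-.7,-.4,-.2,0,.3,.6,1):
    b,e,a=ik(RIM+h*N,rr,np.r_[-.3-q3,-.2,q3,2.1,0,.8,q[6]],lambda x:[(x[2]-q3)*.0])
    if e<5e-4 and a<5e-3: print(h,q3,np.round(b,2))
E
```

```text
0.007 -1.3 [ 0.04 -0.25 -0.43  2.24 -0.07  0.61  2.51]
0.007 -1 [ 0.26 -0.27 -0.61  2.23 -0.18  0.62  2.6 ]
0.007 -0.7 [ 0.17 -0.26 -0.54  2.23 -0.14  0.62  2.56]
0.007 -0.4 [ 0.01 -0.25 -0.4   2.24 -0.06  0.61  2.49]
0.007 -0.2 [-0.15 -0.24 -0.26  2.24  0.02  0.62  2.43]
0.007 0 [-0.35 -0.24 -0.09  2.25  0.1   0.62  2.35]
0.007 0.3 [-0.61 -0.26  0.14  2.25  0.22  0.64  2.26]
0.007 0.6 [-0.38 -0.24 -0.06  2.25  0.11  0.62  2.34]
0.007 1 [-0.78 -0.27  0.29  2.26  0.29  0.65  2.19]
0.018 -1.3 [-0.12 -0.27 -0.28  2.24 -0.01  0.64  2.45]
0.018 -1 [-0.03 -0.27 -0.36  2.24 -0.05  0.64  2.49]
0.018 -0.7 [ 0.02 -0.28 -0.4   2.23 -0.08  0.64  2.51]
0.018 -0.4 [-0.01 -0.27 -0.38  2.24 -0.06  0.64  2.5 ]
0.018 -0.2 [-0.16 -0.27 -0.25  2.24  0.01  0.64  2.43]
0.018 0 [-0.36 -0.27 -0.08  2.24  0.1   0.65  2.36]
0.018 0.3 [-0.58 -0.28  0.11  2.25  0.2   0.66  2.27]
0.018 0.6 [-0.54 -0.28  0.08  2.25  0.18  0.66  2.28]
0.018 1 [-0.56 -0.28  0.09  2.25  0.19  0.66  2.28]
```

```bash
python3 - <<'E'
from ik import *
p,r,s=cur();q=s['q']
for tilt in(30,29,28,26,24):
  n=np.array([np.sin(np.radians(tilt))*np.cos(FI),np.sin(np.radians(tilt))*np.sin(FI),np.cos(np.radians(tilt))])
  rr=aim(r,n)
  for h in(.007,.014,.021,.03,.04,.05,.06):
    # cap origin on axis: origin = RIM+(h-.0276)N ; TCP = origin+.0276 n
    tp=RIM+(h-.0276)*N+.0276*n
    b,e,a=ik(tp,rr,np.r_[-.2,-.25,-.2,2.1,0,.8,q[6]],m=.0)
    best=b[1] if e<5e-4 and a<5e-3 else None
    for k in(0,):print(tilt,h,best,np.round([e*1e3,a],3),b[3].round(2))
E
```

```text
30 0.007 -0.24239853224839764 [0. 0.] 2.24
30 0.014 -0.258518640805129 [0. 0.] 2.24
30 0.021 -0.2734444546884988 [0. 0.] 2.24
30 0.03 -0.2929880224840098 [0. 0.] 2.24
30 0.04 None [2.718 0.01 ] 2.22
30 0.05 None [6.517 0.026] 2.2
30 0.06 None [10.025  0.042] 2.18
29 0.007 -0.2312674447173948 [0. 0.] 2.23
29 0.014 -0.24677653690580492 [0. 0.] 2.23
29 0.021 -0.26208339619921134 [0. 0.] 2.22
29 0.03 -0.281097937607042 [0. 0.] 2.22
29 0.04 None [0.536 0.002] 2.22
29 0.05 None [4.161 0.017] 2.2
29 0.06 None [7.654 0.032] 2.18
28 0.007 -0.21991727905207364 [0. 0.] 2.21
28 0.014 -0.23511601960448097 [0. 0.] 2.21
28 0.021 -0.25017348394269634 [0. 0.] 2.21
28 0.03 -0.26910956046906565 [0. 0.] 2.21
28 0.04 -0.2897772547514054 [0. 0.] 2.2
28 0.05 None [2.027 0.008] 2.19
28 0.06 None [5.298 0.023] 2.17
26 0.007 -0.19730607367448622 [0. 0.] 2.18
26 0.014 -0.21152715834222993 [0. 0.] 2.18
26 0.021 -0.22614614529887275 [0. 0.] 2.18
26 0.03 -0.24464696016488627 [0. 0.] 2.18
26 0.04 -0.26475020469635524 [0. 0.] 2.17
26 0.05 -0.2843899052532763 [0.002 0.   ] 2.17
26 0.06 None [0.627 0.003] 2.16
24 0.007 -0.17285269055216387 [0. 0.] 2.15
24 0.014 -0.18755024925221025 [0. 0.] 2.15
24 0.021 -0.20151664221689392 [0. 0.] 2.15
24 0.03 -0.21953499448797104 [0. 0.] 2.14
24 0.04 -0.23915610657803812 [0. 0.] 2.14
24 0.05 -0.25833258858286395 [0.001 0.   ] 2.14
24 0.06 -0.2770764554191483 [0. 0.] 2.14
```

```bash
cat >> h.py <<'E'
def capt(tilt,h,r,rim=None):
    rim=RIM if rim is None else rim
    t=np.radians(tilt); n=np.array([np.sin(t)*np.cos(FI),np.sin(t)*np.sin(FI),np.cos(t)])
    return row(rim+(h-.0276)*N+.0276*n,aim(r,n))
E
python3 - <<'E'
from h import *
p,r,s=cur(); print(capt(25,.048,r))
E
```

```text
[-1.46, 6.35, 5.5, 0.0, -0.46, 0.27]
```

Request:
apply_moves(moves=[[10,-1.5,3,2.5,0,-0.23,0.14],[10,-1.5,6.5,5.5,0,-0.46,0.27],[10,-1.5,6.5,5.5,0,-0.46,0.27],[10,-1.5,6.5,5.5,0,-0.46,0.27]])

```text
clock: 14.98
tcp_pos: [0.4881, 0.1739, 0.2057]
tool_rot: [-2.579, 1.133, 0.279]
wrist_force: [0.6, 0.3, -1.2]
opening: 0.0136
```

```bash
python3 - <<'E'
from ik import *
p,r,s=cur();print(p,s['q'],s['wrist_force'],capt(25,.048,r),r.as_matrix()[:,0])
snap('scene','s12');snap('top','t12')
a=cv2.imread('pics/s12.png')[140:260,270:390];b=cv2.imread('pics/t12.png')[200:300,200:300]
cv2.imwrite('pics/x12.png',np.hstack([cv2.resize(a,(400,400),interpolation=2),cv2.resize(b,(400,400),interpolation=2)]))
E
```

```text
[0.48813604 0.17391332 0.20572047] [-0.21808193 -0.26855699 -0.19034685  2.15530068  0.0086058   0.81570931
  2.44097491] [ 0.57740635  0.29222285 -1.2266337 ] [-0.02, -0.01, 0.17, 0.0, -0.01, 0.01] [ 0.40771038  0.11694825 -0.90559116]
```

View pics/x12.png

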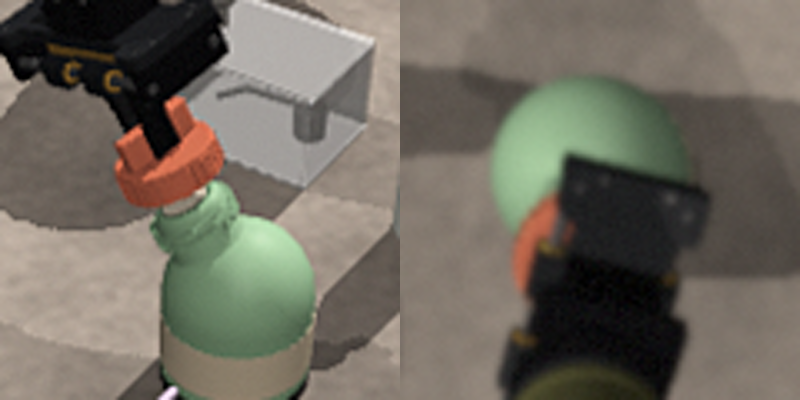

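```bash
cat > ov.py <<'E'
from h import *
def ov(name,c,box,out,rim=RIM,pose=None,sz=600,k=8):
    p,r,_=pose or cur()
    v=cv2.resize(np.ascontiguousarray(c['img'][:,:,::-1]),None,fx=k,fy=k,interpolation=2)
    def circ(ctr,n,rad,col):
        e1=np.cross(n,[0,0,1]);e1/=np.linalg.norm(e1);e2=np.cross(n,e1)
        pts=[proj(c,ctr+rad*(np.cos(q)*e1+np.sin(q)*e2))*k+(k-1)/2 for q in np.linspace(0,6.283,80)]
        cv2.polylines(v,[np.int32(np.round(pts))],True,col,1)
    m=-r.as_matrix()[:,0];o=p-.0276*m
    circ(o,m,.039,(255,0,0));circ(o+.0245*m,m,.039,(255,0,0))
    circ(rim,N,.024,(0,0,255));circ(rim-.006*N,N,.029,(0,0,255));circ(rim-.0177*N,N,.034,(0,0,255))
    x0,y0,x1,y1=box;w=v[y0*k:y1*k,x0*k:x1*k];cv2.imwrite('pics/'+out+'.png',w);print(w.shape)
E
python3 - <<'E'
from ov import *
ov('s12',load('s12'),(295,165,360,235),'o12')
ov('t12',load('t12'),(210,205,275,275),'o12t')
E
```

```text
(560, 520, 3)
(560, 520, 3)
```

View pics/o12.png

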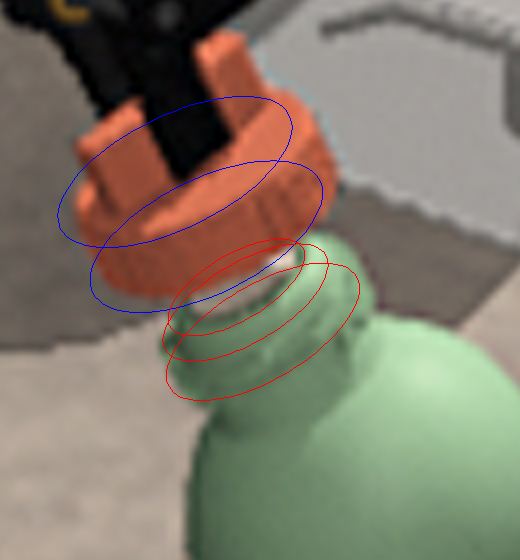

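View pics/o12t.png

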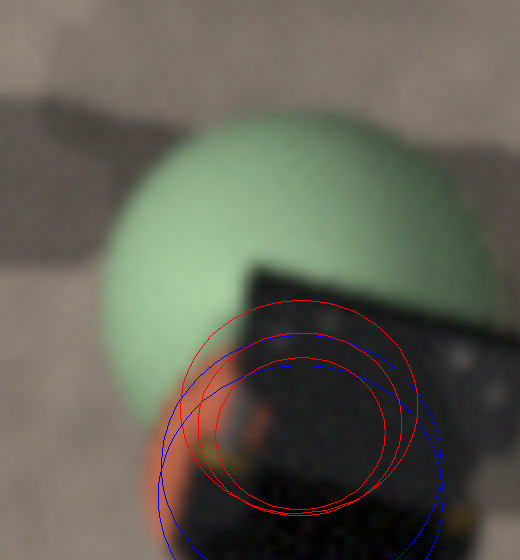

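```bash
python3 - <<'E'
from h import *
p,r,_=cur()
print('tool y',r.as_matrix()[:,1],'z',r.as_matrix()[:,2])
def circ(c,ctr,n,rad):
    e1=np.cross(n,[0,0,1]);e1/=np.linalg.norm(e1);e2=np.cross(n,e1)
    return np.array([proj(c,ctr+rad*(np.cos(q)*e1+np.sin(q)*e2)) for q in np.linspace(0,6.283,200)])
m=-r.as_matrix()[:,0];o=p-.0276*m
for nm,box,angs in(('s12',(295,165,360,235),range(-20,141,10)),('t12',(210,205,275,290),range(150,215,8))):
    c=load(nm);h=cv2.cvtColor(np.ascontiguousarray(c['img']),cv2.COLOR_RGB2HSV)
    M=(((h[...,0]<14)|(h[...,0]>174))&(h[...,1]>110)&(h[...,2]>60)).astype(np.uint8)
    z=np.zeros_like(M);x0,y0,x1,y1=box;z[y0:y1,x0:x1]=M[y0:y1,x0:x1]
    k,l,st,ce=cv2.connectedComponentsWithStats(z);i=1+st[1:,4].argmax();print(nm,st[i])
    ys,xs=np.nonzero(l==i);pts=np.c_[xs,ys].astype(float)
    mod=np.r_[circ(c,o,m,.039),circ(c,o+.0245*m,m,.039)]
    A=[];b=[]
    for a in angs:
        d=np.array([np.cos(np.radians(a)),np.sin(np.radians(a))])
        sa=(pts@d).max()+.5*0.8; sm=(mod@d).max();A.append(d);b.append(sa-sm)
    print(np.round(b,1)); print('shift px',np.linalg.lstsq(np.array(A),np.array(b),rcond=None)[0])
    print('rim proj',proj(c,RIM),'seen',{'s12':(324.79,199.2),'t12':(247.47,258.86)}[nm])
    for nme,d in(('x',[.005,0,0]),('y',[0,.005,0]),('z',[0,0,.005])): print(nme,proj(c,o+np.array(d))-proj(c,o))
E
```

```text
tool y [-0.23074776 -0.94637164 -0.22613313] z [-0.88360809  0.30112079 -0.35855686]
s12 [304 169  33  33 635]
[ 2.5  2.1  1.6  1.5  1.3  1.   0.5 -0.  -0.2 -0.7 -1.2 -2.2 -2.  -2.
 -2.2 -2.4 -2.3]
shift px [ 1.89124474 -1.56575724]
rim proj [324.02243064 200.36510221] seen (324.79, 199.2)
x [1.7056391  0.68255143]
y [ 1.08907212 -1.01151153]
z [ 0.03407868 -1.63101459]
t12 [228 249  12  24 130]
[0.2 0.8 1.3 1.6 1.8 1.8 1.4 1.1 1. ]
shift px [-1.31050303 -0.59194899]
rim proj [247.08760969 258.79772197] seen (247.47, 258.86)
x [ 0.04725418 -2.22075211]
y [-2.22202618 -0.01920299]
z [-0.28450592 -0.11172423]
```

Request:
apply_moves(moves=[[10,0,0,0,1.3,0,0],[10,0,0,0,2.6,0,0],[10,0,0,0,3.9,0,0],[10,0,0,0,5.2,0,0],[10,0,0,0,6.5,0,0]])

```text
clock: 15.7
tcp_pos: [0.4878, 0.1742, 0.2056]
tool_rot: [-1.666, 1.133, 0.28]
wrist_force: [-0.7, 0.2, -1.3]
opening: 0.0135
```

Request:
apply_moves(moves=[[10,0,0,0,1.3,0,0],[10,0,0,0,2.6,0,0],[10,0,0,0,3.9,0,0],[10,0,0,0,5.2,0,0],[10,0,0,0,6.5,0,0]])

```text
clock: 16.32
tcp_pos: [0.4878, 0.1742, 0.2056]
tool_rot: [-0.758, 1.133, 0.28]
wrist_force: [-0.5, 0.3, -0.2]
opening: 0.0139
```

Request:
apply_moves(moves=[[10,0,0,0,1.3,0,0],[10,0,0,0,2.6,0,0],[10,0,0,0,3.9,0,0],[10,0,0,0,5.2,0,0],[10,0,0,0,6.5,0,0]])

```text
clock: 16.95
tcp_pos: [0.4878, 0.1742, 0.2056]
tool_rot: [0.149, 1.133, 0.28]
wrist_force: [-0.5, -0.3, -0.5]
opening: 0.0138
```

```bash
cat > meas.py <<'E'
from h import *
def circ(c,ctr,n,rad):
    e1=np.cross(n,[0,0,1]);e1/=np.linalg.norm(e1);e2=np.cross(n,e1)
    return np.array([proj(c,ctr+rad*(np.cos(q)*e1+np.sin(q)*e2)) for q in np.linspace(0,6.283,200)])
def meas(ns,nt,angt=range(150,215,8),angs=range(-20,141,10)):
    p,r,_=cur()
    print('p',p,'tool y',r.as_matrix()[:,1].round(3))
    m=-r.as_matrix()[:,0];o=p-.0276*m
    for nm,box,angs in((ns,(285,155,370,245),angs),(nt,(205,200,285,300),angt)):
        c=load(nm);h=cv2.cvtColor(np.ascontiguousarray(c['img']),cv2.COLOR_RGB2HSV)
        M=(((h[...,0]<14)|(h[...,0]>174))&(h[...,1]>110)&(h[...,2]>60)).astype(np.uint8)
        z=np.zeros_like(M);x0,y0,x1,y1=box;z[y0:y1,x0:x1]=M[y0:y1,x0:x1]
        k,l,st,ce=cv2.connectedComponentsWithStats(z);i=1+st[1:,4].argmax();print(nm,st[i])
        ys,xs=np.nonzero(l==i);pts=np.c_[xs,ys].astype(float)
        mod=np.r_[circ(c,o,m,.039),circ(c,o+.0245*m,m,.039)]
        A=[];b=[]
        for a in angs:
            d=np.array([np.cos(np.radians(a)),np.sin(np.radians(a))])
            A.append(d);b.append((pts@d).max()+.4-(mod@d).max())
        print(np.round(b,1)); print('shift px',np.linalg.lstsq(np.array(A),np.array(b),rcond=None)[0])
E
python3 - <<'E'
from meas import *
snap('scene','s13');snap('top','t13'); meas('s13','t13'); print(sense()['q'])
from ov import ov
ov('s13',load('s13'),(295,165,360,235),'o13')
E
```

```text
p [0.48787837 0.17406891 0.205627  ] tool y [-0.148  0.987  0.061]
s13 [303 170  33  33 618]
[ 1.2  0.9  0.5  0.7  0.7  0.6  0.4  0.1  0.2 -0.  -0.3 -1.1 -0.6 -0.3
 -0.3 -0.3 -0.4]
shift px [ 0.71775532 -0.31565516]
t13 [233 256  20   9 124]
[-6.8 -5.6 -4.6 -3.8 -3.1 -2.5 -2.4 -2.5 -2.9]
shift px [ 4.1324842  -3.59647769]
[ 0.19829041 -0.29383527 -0.53564541  2.14464082 -0.16188004  0.81729045
 -0.13056274]
(560, 520, 3)
```

View pics/o13.png

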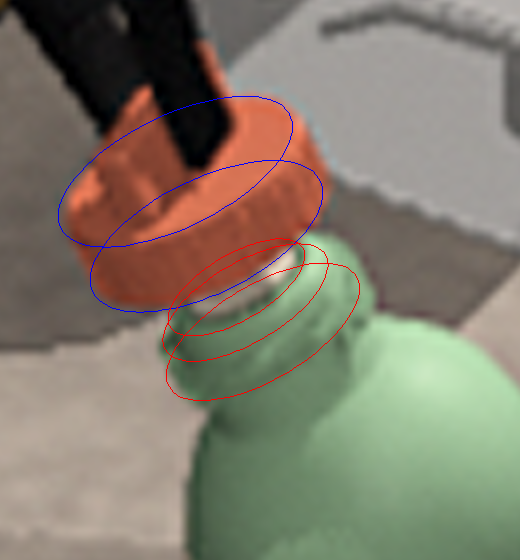

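```bash
cat >> h.py <<'E'
RIM=np.array([.5082,.1786,.163]); DY=.0026
def nt(tilt):
    t=np.radians(tilt); return np.array([np.sin(t)*np.cos(FI),np.sin(t)*np.sin(FI),np.cos(t)])
def pose(tilt,h,spin,r):
    """spin deg about tool x from r after aiming"""
    n=nt(tilt); tr=aim(r,n)*R.from_rotvec([np.radians(spin),0,0])
    return RIM+(h-.0276)*N+.0276*n+DY*tr.as_matrix()[:,1],tr
def capt(tilt,h,spin=0):
    p,r,_=cur(); return row(*pose(tilt,h,spin,r),p,r)
E
python3 - <<'E'
from h import *
for k in range(1,6): print(capt(25,.048,-10.4*k))
E
```

```text
[-0.51, 1.19, -1.24, -1.3, 0.01, -0.0]
[-0.51, 1.06, -1.69, -2.6, 0.01, 0.0]
[-0.51, 0.85, -2.12, -3.9, 0.01, 0.0]
[-0.51, 0.57, -2.49, -5.2, 0.01, 0.0]
[-0.51, 0.23, -2.82, -6.5, 0.01, 0.0]
```

Request:
apply_moves(moves=[[10,0,0,0,-1.3,0,0],[10,0,0,0,-2.6,0,0],[10,0,0,0,-3.9,0,0],[10,0,0,0,-5.2,0,0],[10,0,0,0,-6.5,0,0]])

```text
clock: 17.68
tcp_pos: [0.4878, 0.1741, 0.2055]
tool_rot: [-0.774, 1.133, 0.28]
wrist_force: [-0.3, -0.5, -1.1]
opening: 0.0136
```

Request:
apply_moves(moves=[[10,0,0,0,-1.3,0,0],[10,0,0,0,-2.6,0,0],[10,0,0,0,-3.9,0,0],[10,0,0,0,-5.2,0,0],[10,0,0,0,-6.5,0,0]])

```text
clock: 18.3
tcp_pos: [0.4878, 0.1741, 0.2055]
tool_rot: [-1.681, 1.133, 0.28]
wrist_force: [-0.1, 0.3, -1.5]
opening: 0.0137
```

Request:
apply_moves(moves=[[10,0,0,0,-1.3,0,0],[10,0,0,0,-2.6,0,0],[10,0,0,0,-3.9,0,0],[10,0,0,0,-5.2,0,0],[10,0,0,0,-6.3,0,0]])

```text
clock: 18.92
tcp_pos: [0.4879, 0.1742, 0.2055]
tool_rot: [-2.56, 1.133, 0.281]
wrist_force: [-0.0, 0.6, -0.9]
opening: 0.0137
```

```bash
python3 - <<'E'
from ik import *
p,r,s=cur();print(p,s['q'])
for a in[(25,.048),(27,.036),(28.5,.028),(29.5,.022)]:
  tp,tr=pose(*a,0,r); print(a,capt(*a),ik(tp,tr,s['q'],m=0)[0][1])
E
```

```text
[0.48785236 0.17415141 0.20552505] [-0.2941725  -0.26878315 -0.12628771  2.15772926  0.03687179  0.81746046
  2.39782403]
(25, 0.048) [-0.6, 4.21, 0.03, -0.0, -0.01, 0.01] -0.2762470629539711
(27, 0.036) [11.42, 4.18, -0.03, 0.0, 0.2, -0.13] -0.276019250818843
(28.5, 0.028) [19.46, 4.2, -0.0, 0.0, 0.36, -0.23] -0.27738394107996056
(29.5, 0.022) [25.5, 4.19, -0.04, 0.0, 0.46, -0.3] -0.2763522610502815
```

Request:
apply_moves(moves=[[10,0,4,0,0,0,0],[10,11,4.2,0,0,0.2,-0.13],[10,19,4.2,0,0,0.36,-0.23],[10,25,4.2,0,0,0.46,-0.3],[10,25,4.2,0,0,0.46,-0.3]])

```text
clock: 19.55
tcp_pos: [0.4966, 0.1728, 0.1812]
tool_rot: [-2.552, 1.058, 0.278]
wrist_force: [0.4, 0.1, -0.6]
opening: 0.0135
```

```bash
python3 - <<'E'
from ik import *
from ov import ov
p,r,s=cur();print(p,s['q'],s['wrist_force'],s['moment']);print(capt(29.5,.022),capt(30,.014))
c=snap('scene','s14');ov('s14',c,(295,165,360,235),'o14')
E
```

```text
[0.49659201 0.17275188 0.18124146] [-0.28341474 -0.27655882 -0.13569972  2.24029558  0.05547731  0.6680155
  2.37197947] [ 0.44718374  0.07471279 -0.55954553] [-0.03155595  0.65553749 -0.00872529]
[0.16, -0.63, -0.46, -0.0, 0.01, -0.01] [8.18, -0.54, -0.33, 0.0, 0.06, -0.05]
(560, 520, 3)
```

View pics/o14.png

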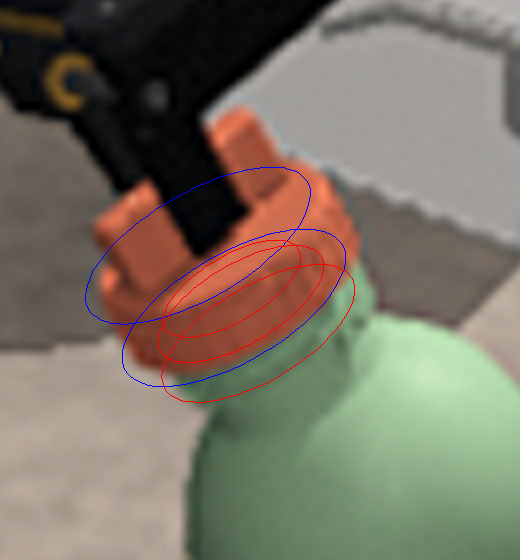

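Request:
apply_moves(moves=[[10,2,-0.5,-0.3,0,0.05,-0.05],[10,4,-0.5,-0.3,0,0.05,-0.05],[10,4,-0.5,-0.3,0,0.05,-0.05]])

```text
clock: 19.98
tcp_pos: [0.4994, 0.1741, 0.1787]
tool_rot: [-2.549, 1.047, 0.282]
wrist_force: [-0.3, -0.5, -0.8]
opening: 0.0135
```

Request:
apply_moves(moves=[[10,1.5,0,0,0,0,0],[10,3,0,0,0,0,0],[10,3,0,0,0,0,0]])

```text
clock: 20.35
tcp_pos: [0.5008, 0.1744, 0.176]
tool_rot: [-2.549, 1.047, 0.282]
wrist_force: [0.0, 0.0, -1.2]
opening: 0.0135
```

Request:
apply_moves(moves=[[10,1.5,0,0,0,0,0],[10,3,0,0,0,0,0],[10,3,0,0,0,0,0]])

```text
clock: 20.72
tcp_pos: [0.5021, 0.175, 0.1742]
tool_rot: [-2.549, 1.047, 0.282]
wrist_force: [-5.3, -1.7, 5.8]
opening: 0.0136
```

```bash
python3 - <<'E'
from ik import *
from ov import ov
p,r,s=cur();print(p,s['q'],s['wrist_force'],s['moment']);print(capt(30,.014))
c=snap('scene','s15');ov('s15',c,(295,165,360,235),'o15')
E
```

```text
[0.5021276  0.17498399 0.17419243] [-0.28215736 -0.26061791 -0.13717732  2.24777093  0.06009616  0.63371354
  2.3683577 ] [-5.34815249 -1.6899647   5.8123688 ] [-0.25452317  1.13009854 -0.10038408]
[-0.89, 0.92, 0.73, 0.0, 0.0, 0.01]
(560, 520, 3)
```

View pics/o15.png

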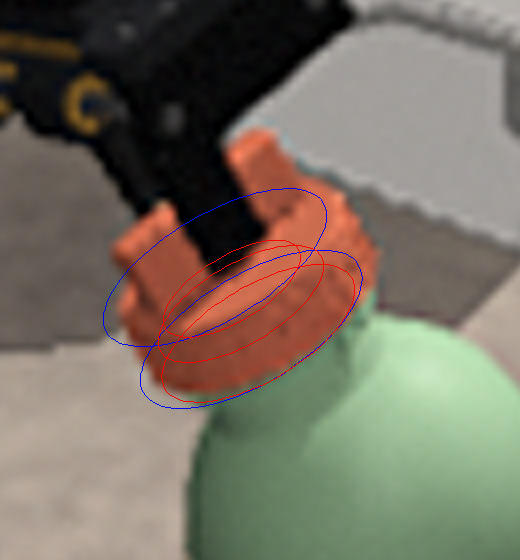

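Request:
apply_moves(moves=[[10,0,0,0,0,0,0],[10,0.6,0,0.5,1.2,0,0],[10,1.3,-0.2,0.9,2.4,0,0],[10,1.9,-0.4,1.3,3.6,0,0],[10,2.6,-0.6,1.6,4.8,0,0]], grip_force=60)

```text
clock: 21.4
tcp_pos: [0.5031, 0.1758, 0.172]
tool_rot: [-1.876, 1.045, 0.28]
wrist_force: [-2.9, -4.0, 5.5]
opening: 0.014
```

```bash
python3 - <<'E'
from ik import *
p,r,s=cur();f=s['wrist_force'];print(p,s['q'],f,s['moment']);print(capt(30,.0105),r.inv().apply(f),r.inv().apply(s['moment']))
E
```

```text
[0.50313956 0.17578516 0.1720098 ] [-0.15483583 -0.25656603 -0.25039129  2.24608856  0.00751219  0.62251911
  1.73690885] [-2.88627294 -4.04898015  5.45151099] [-0.83034265  0.47362439 -0.21043701]
[0.12, 1.84, 1.14, -0.0, -0.0, 0.02] [-6.66869998  1.5310231  -2.7619183 ] [-0.15295082  0.44531236  0.85812333]
```

Request:
apply_moves(moves=[[10,0.6,0.1,0.4,1.2,0,0],[10,1.3,0,0.9,2.4,0,0],[10,1.9,-0.2,1.3,3.6,0,0],[10,2.6,-0.4,1.6,4.8,0,0]])

```text
clock: 21.9
tcp_pos: [0.5037, 0.178, 0.1696]
tool_rot: [-1.205, 1.045, 0.281]
wrist_force: [-1.7, -1.5, 1.5]
opening: 0.0136
```

```bash
cat > st.py <<'E'
from ik import *
p,r,s=cur();f=s['wrist_force'];print(p,s['q'].round(3));print(capt(30,.0105),'F',r.inv().apply(f).round(2),'M',r.inv().apply(s['moment']).round(2),s['opening'])
from ov import ov
import sys
c=snap('scene',sys.argv[1]);ov('',c,(295,165,360,235),'o'+sys.argv[1])
E
python3 st.py s16
```

```text
[0.50370027 0.17799277 0.16961522] [-0.026 -0.255 -0.367  2.243 -0.048  0.615  1.111]
[-2.53, 1.82, -0.4, 0.0, 0.01, 0.01] F [-2.34  0.56 -1.22] M [0.02 0.38 0.75] 0.013632214449693135
(560, 520, 3)
```

View pics/os16.png

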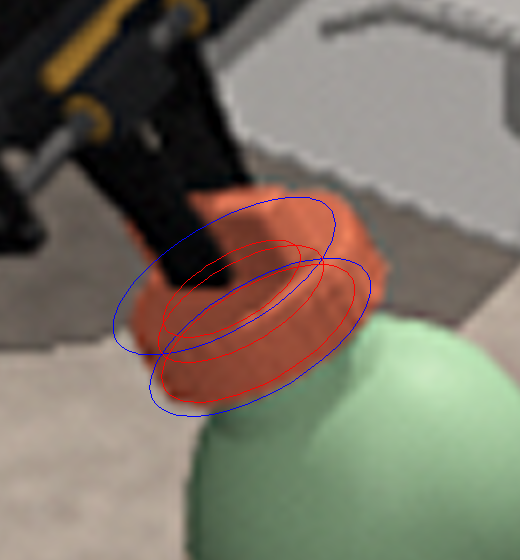

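Request:
apply_moves(moves=[[10,0.6,0.1,0.4,1.1,0,0],[10,1.2,0,0.8,2.2,0,0],[10,1.8,-0.2,1.2,3.3,0,0],[10,1.8,-0.2,1.2,3.3,0,0]])

```text
clock: 22.45
tcp_pos: [0.5048, 0.1791, 0.1688]
tool_rot: [-0.751, 1.045, 0.279]
wrist_force: [-7.9, -3.9, 9.2]
opening: 0.0134
```

```bash
python3 st.py s17
```

```text
[0.50476793 0.17906134 0.16882719] [ 0.065 -0.256 -0.448  2.238 -0.087  0.612  0.689]
[-3.87, 1.69, -1.06, -0.0, 0.01, 0.01] F [-12.34   0.81  -3.22] M [0.1  1.18 0.3 ] 0.013444208850583401
(560, 520, 3)
```

Request:
apply_moves(moves=[[10,0,0.1,0.3,1,0,0],[10,0.3,0,0.7,2,0,0],[10,0.6,-0.1,1,3,0,0],[10,0.6,-0.1,1,3,0,0]])

```text
clock: 23.0
tcp_pos: [0.5054, 0.1799, 0.1692]
tool_rot: [-0.335, 1.045, 0.278]
wrist_force: [-13.6, -5.5, 16.6]
opening: 0.0136
```

```bash
python3 st.py s18
```

```text
[0.50535814 0.17986429 0.1692198 ] [ 0.149 -0.261 -0.522  2.234 -0.125  0.614  0.304]
[-3.93, 1.05, -1.64, 0.0, 0.01, 0.01] F [-2.17e+01 -1.00e-02 -4.58e+00] M [-0.06  1.79 -0.23] 0.013598402152937089
(560, 520, 3)
```

View pics/os18.png

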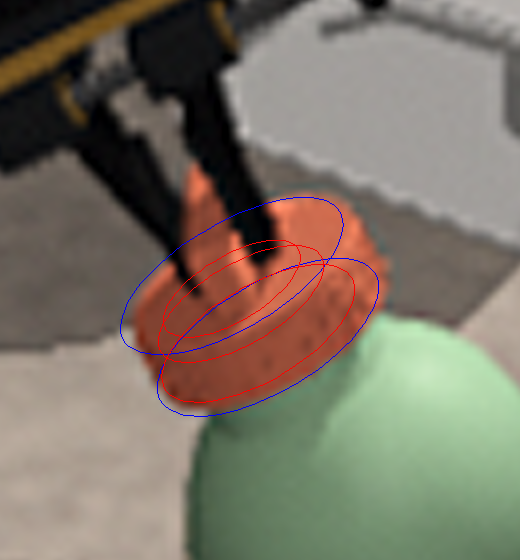

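```bash
python3 - <<'E'
from meas import *
# fit cap pose fully: silhouettes lower side hull support in dirs -20..140, params: axial h on fixed axis & lateral px shift
n=N
for nm in('s15','s16','s17','s18'):
    c=load(nm);h=cv2.cvtColor(np.ascontiguousarray(c['img']),cv2.COLOR_RGB2HSV)
    M=(((h[...,0]<14)|(h[...,0]>174))&(h[...,1]>110)&(h[...,2]>60)).astype(np.uint8)
    z=np.zeros_like(M);z[155:245,285:370]=M[155:245,285:370]
    k,l,st,ce=cv2.connectedComponentsWithStats(z);i=1+st[1:,4].argmax()
    ys,xs=np.nonzero(l==i);pts=np.c_[xs,ys].astype(float)
    D=[np.array([np.cos(np.radians(a)),np.sin(np.radians(a))]) for a in range(-10,151,10)]
    sa=np.array([(pts@d).max()+.4 for d in D])
    from scipy.optimize import least_squares
    def f(x):
        o=RIM+x[:3]/1000
        mod=np.r_[circ(c,o,n,.039),circ(c,o+.0245*n,n,.039)]
        return np.r_[np.array([(mod@d).max() for d in D])-sa, x[:3]*.001]
    s=least_squares(f,[0,0,-10.]);x=s.x
    # image axial position
    a2=proj(c,RIM)-proj(c,RIM-.01*n); a2n=a2/np.linalg.norm(a2)
    sh=proj(c,RIM+x/1000)-proj(c,RIM); print(nm,x.round(1),'px',sh.round(2),'axial mm (image)',(sh@a2n)/np.linalg.norm(a2)*10,'rms',np.sqrt(np.mean(s.fun[:-3]**2)).round(2))
E
```

```text
s15 [ 19.5 -12.5   6.3] px [4.05 3.27] axial mm (image) -13.403621924893638 rms 0.25
s16 [16.8 -1.9 -7.1] px [5.24 4.97] axial mm (image) -19.093144477577695 rms 0.19
s17 [ 29.4 -21.7  11.1] px [5.52 5.05] axial mm (image) -19.687265226845383 rms 0.19
s18 [ 27.5 -18.2   7.7] px [5.6  5.17] axial mm (image) -20.076600545491495 rms 0.21
```

Request:
apply_moves(moves=[[10,-1,0,0,0,0,0],[10,-1,0,0,0,0,0]])

```text
clock: 23.3
tcp_pos: [0.5053, 0.1799, 0.1692]
tool_rot: [-0.333, 1.045, 0.28]
wrist_force: [-3.8, -3.9, 6.5]
opening: 0.0135
```

```bash
python3 st.py s19; python3 - <<'E'
import cv2,numpy as np
r=[]
for n in('s15','s16','s17','s19'):
    r.append(cv2.resize(cv2.imread(f'pics/{n}.png')[165:225,300:350],(400,480),interpolation=2)[:, :])
cv2.imwrite('pics/q.png',cv2.resize(np.hstack([r[1],r[2],r[3]]),(800,320)))
E
```

```text
[0.50530783 0.17987037 0.16921146] [ 0.147 -0.262 -0.519  2.235 -0.126  0.613  0.305]
[-3.91, 1.02, -1.6, 0.0, 0.02, 0.0] F [-8.01 -2.33 -1.67] M [-0.06  0.89 -0.74] 0.013457477384067221
(560, 520, 3)
```

View pics/q.png

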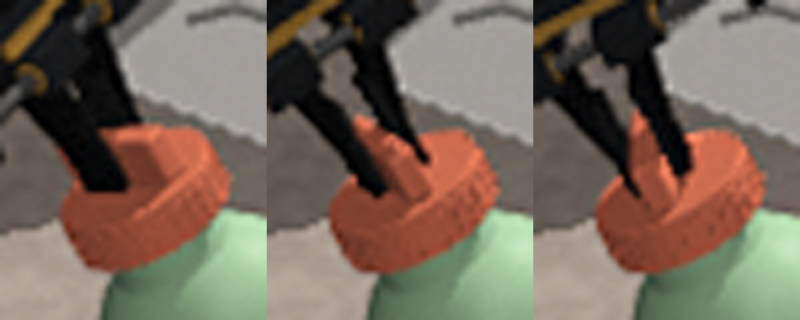

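Request:
apply_moves(moves=[[10,0.2,0,0.3,0.7,0,0],[10,0.4,0,0.6,1.4,0,0],[10,0.4,0,0.6,1.4,0,0]])

```text
clock: 23.72
tcp_pos: [0.5052, 0.1795, 0.169]
tool_rot: [-0.147, 1.047, 0.275]
wrist_force: [-10.5, -8.6, 14.5]
opening: 0.0145
```

```bash
python3 st.py s20
```

```text
[0.5051554  0.17954516 0.16903336] [ 0.187 -0.265 -0.554  2.233 -0.142  0.616  0.129]
[-3.94, 0.96, -0.95, -0.0, 0.0, 0.01] F [-18.75  -4.89  -4.28] M [-1.67  1.59 -0.95] 0.014511154731815173
(560, 520, 3)
```

Request:
apply_moves(moves=[[10,-0.5,0,0,0.3,0,0],[10,-0.5,0,0,0.3,0,0],[10,-0.5,0,0,0.3,0,0]])

```text
clock: 24.15
tcp_pos: [0.5049, 0.1799, 0.169]
tool_rot: [-0.105, 1.047, 0.277]
wrist_force: [-6.6, -5.7, 8.9]
opening: 0.0155
```

```bash
python3 st.py s21
```

```text
[0.50491105 0.17988041 0.16903809] [ 0.194 -0.266 -0.56   2.233 -0.147  0.616  0.091]
[-3.87, 0.53, -0.8, -0.0, 0.0, 0.01] F [-11.68  -3.43  -2.7 ] M [-1.69  1.14 -0.87] 0.015473083885544648
(560, 520, 3)
```

View pics/os21.png

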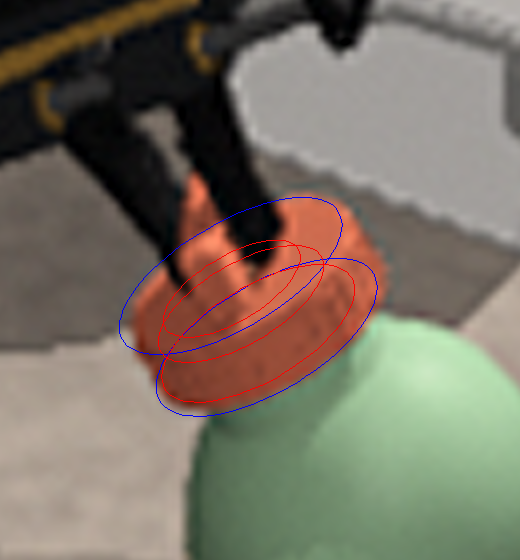

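Request:
apply_moves(moves=[[10,-1,0,0,-0.5,0,0],[50,-1,0,0,-0.5,0,0],[50,-1,0,0,-0.5,0,0],[50,-1,0,0,-0.5,0,0],[50,-1,0,0,-0.5,0,0]], grip_force=20)

```text
clock: 24.82
tcp_pos: [0.5042, 0.1807, 0.1692]
tool_rot: [-0.161, 1.047, 0.283]
wrist_force: [-0.2, -0.1, 0.4]
opening: 0.046
```

```bash
python3 st.py s22;python3 - <<'E'
from ik import *
p,r,s=cur(); print(s['wrist_force'],s['opening'],r.as_matrix().round(2).tolist())
q=s['q']
for a in[(29,.014),(27,.024),(25,.034),(23,.046),(18,.07),(12,.09),(5,.11)]:
  n=nt(a[0]);tr=aim(r,n);tp=RIM+a[1]*N;print(a,row(tp,tr,p,r),ik(tp,tr,q,m=0)[0][1])
E
```

```text
[0.50420707 0.18065377 0.16921436] [ 0.178 -0.266 -0.546  2.234 -0.145  0.617  0.151]
[-3.48, -0.38, -0.77, 0.0, 0.0, -0.01] F [-0.48 -0.04  0.04] M [0.03 0.46 0.03] 0.04599071698652367
(560, 520, 3)
[-0.55519376  0.21588466 -0.38429687] 0.047241454093527965 [[0.48, -0.41, 0.78], [0.14, 0.91, 0.39], [-0.87, -0.08, 0.49]]
(29, 0.014) [-6.98, -2.94, -0.77, -0.0, 0.13, 0.01] -0.27019775281100633
(27, 0.024) [-16.98, -2.93, -0.76, -0.0, 0.37, 0.05] -0.2689097041994178
(25, 0.034) [-26.98, -2.91, -0.76, 0.0, 0.62, 0.09] -0.2668038279950827
(23, 0.046) [-38.98, -2.89, -0.75, 0.0, 0.87, 0.13] -0.26437158061793936
(18, 0.07) [-62.98, -2.86, -0.74, -0.0, 1.48, 0.23] -0.23528112899852352
(12, 0.09) [-82.98, -2.83, -0.72, 0.0, 2.22, 0.36] -0.17969836358482627
(5, 0.11) [-102.98, -2.79, -0.71, -0.0, 3.09, 0.5] -0.21439199908466142
```

View pics/os22.png

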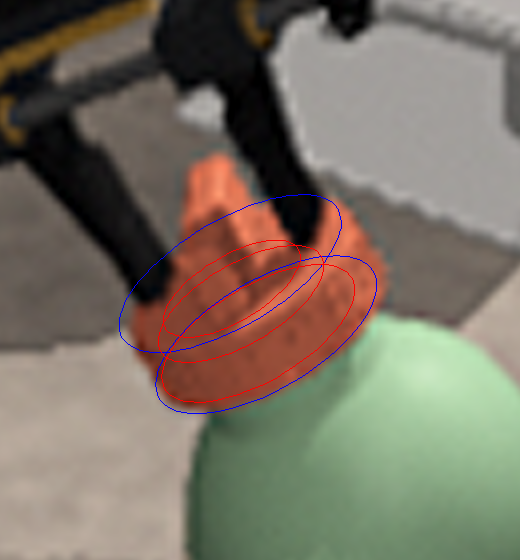

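Request:
apply_moves(moves=[[50,-7,0,0,0,0.12,0],[50,-17,0,0,0,0.37,0.05],[50,-27,0,0,0,0.62,0.09],[50,-39,0,0,0,0.87,0.13],[50,-58,0,0,0,1.4,0.2]])

```text
clock: 25.5
tcp_pos: [0.4753, 0.1721, 0.2198]
tool_rot: [-0.174, 1.247, 0.268]
wrist_force: [-0.1, -0.1, -0.6]
opening: 0.0499
```

```bash
python3 - <<'E'
from ik import *
p,r,s=cur(); print(p,s['q'].round(3),s['wrist_force'])
snap('scene','s23');snap('top','t23')
a=cv2.imread('pics/s23.png')[150:370,200:400];cv2.imwrite('pics/x23.png',cv2.resize(a,None,fx=2.7,fy=2.7,interpolation=2))
H=np.array([.6225,-.169,.078]); 
for z in(-91.8,88.2):
  print(row(np.array([.50,.10,.32]),down(z),p,r))
E
```

```text
[0.47534666 0.17208147 0.21984384] [ 0.185 -0.244 -0.531  2.052 -0.116  0.981  0.139] [-0.12217658 -0.09891261 -0.60791429]
[-93.48, -81.17, 22.52, 14.5, 1.83, -2.08]
[-93.48, -81.17, 22.52, -7.78, 1.83, 1.61]
```

View pics/x23.png

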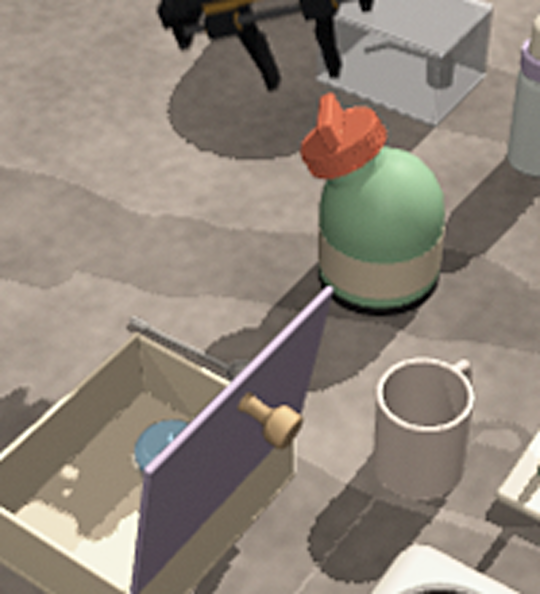

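Request:
apply_moves(moves=[[60,-30,-8,3,-1,0.35,0.3],[70,-58,-25,8,-2.2,0.7,0.6],[70,-80,-45,13,-3.4,1.1,0.95],[70,-93,-65,18,-4.6,1.45,1.3],[70,-93,-81,22,-5.8,1.83,1.61]])

```text
clock: 26.22
tcp_pos: [0.5015, 0.099, 0.3198]
tool_rot: [0.582, 1.526, 1.853]
wrist_force: [-0.3, 0.8, -0.2]
opening: 0.0701
```

```bash
python3 - <<'E'
from ik import *
p,r,s=cur(); print(p,s['q'].round(3),s['wrist_force'])
tr=down(88.2);print(row([.682,-.1725,.30],tr,p,r)); b=ik(np.array([.682,-.1725,.30]),tr,s['q'],m=0);print(b); print(ik(np.array([.682,-.1725,.19]),tr,b[0],m=0))
snap('scene','s24');snap('top','t24')
a=cv2.imread('pics/t24.png')[180:320,210:450];cv2.imwrite('pics/y24.png',cv2.resize(a,None,fx=3.3,fy=3.3,interpolation=2))
E
```

```text
[0.50145495 0.09898841 0.31976469] [ 0.141  0.012 -0.358  1.616 -0.04   1.517  1.057] [-0.31856065  0.8246788  -0.21875083]
[5.89, -252.9, -206.64, -1.92, 0.29, -0.14]
(array([ 0.21304032,  0.41823971, -0.00454649,  1.16868175,  0.0018468 ,
        1.55467506,  1.74823633]), np.float64(7.058365213176854e-13), np.float64(3.1655757727284965e-12))
(array([ 0.22554629,  0.44787914, -0.02188104,  1.34381905,  0.00971082,
        1.34999805,  1.74307641]), np.float64(1.2486305576539823e-08), np.float64(6.839838572778396e-08))
```

View pics/y24.png

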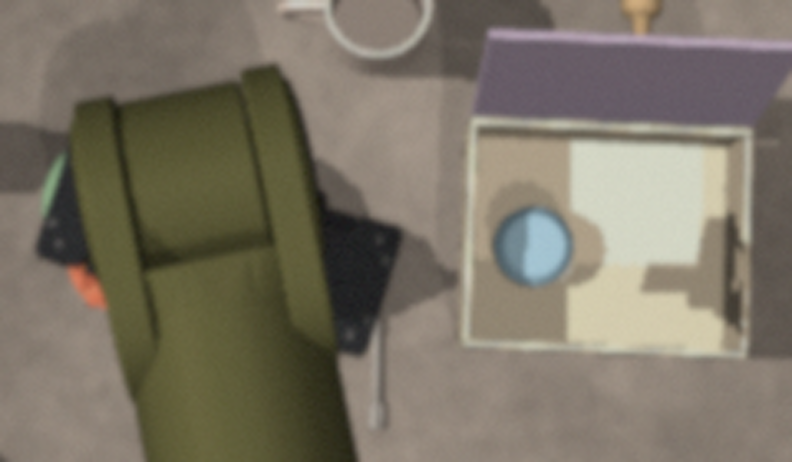

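Request:
apply_moves(moves=[[80,0,-45,-37,-0.4,0.06,-0.03],[80,0,-90,-74,-0.8,0.12,-0.06],[80,0,-135,-111,-1.2,0.18,-0.09],[80,1,-180,-148,-1.6,0.24,-0.12],[80,2,-220,-180,-1.92,0.29,-0.14]])

```text
clock: 26.95
tcp_pos: [0.6569, -0.1378, 0.3039]
tool_rot: [0.097, 1.57, 1.631]
wrist_force: [1.0, 0.9, 0.1]
opening: 0.0803
```

```bash
python3 - <<'E'
from ik import *
p,r,s=cur(); print(p,row([.683,-.1725,.27],down(88.2),p,r))
s=load('s24');t=load('t24')
a=cv2.resize(cv2.imread('pics/s24.png')[280:330,270:320],(400,400),interpolation=2);b=cv2.resize(cv2.imread('pics/t24.png')[160:210,380:430],(400,400),interpolation=2)
# predicted knob
H=np.array([.6215,-.169,.078]);bx=np.array([np.cos(np.radians(-1.8)),np.sin(np.radians(-1.8)),0])
for th in(1.7,1.75):
  k=H+bx*(-.140*np.cos(th)+.041*np.sin(th))+np.array([0,0,.14*np.sin(th)+.041*np.cos(th)]);print(k,proj(s,k),proj(t,k))
  for im,c,o in((a,s,(270,280)),(b,t,(380,160))):
    u=(proj(c,k)-o)*8+3.5;cv2.circle(im,tuple(int(x) for x in u),3,(0,0,255),-1)
cv2.imwrite('pics/k.png',np.hstack([a,b]))
E
```

```text
[ 0.6568804  -0.13784395  0.30394299] [33.91, -27.36, -33.71, -0.04, 0.01, -0.0]
[ 0.68016752 -0.1708437   0.21155045] [301.55004192 306.39699747] [403.49481449 182.11253516]
[ 0.68676565 -0.17105106  0.20844994] [304.420341   309.04207571] [403.35279568 179.47426365]
```

View pics/k.png

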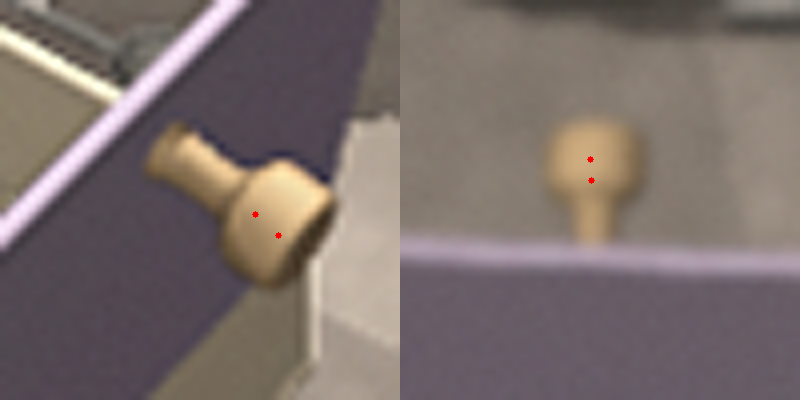

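Request:
apply_moves(moves=[[75,0,-15,-17,0,0,0],[75,10,-30.5,-33,0,0,0],[75,34,-31,-33,0,0,0],[75,34,-31,-33,0,0,0]])

```text
clock: 27.45
tcp_pos: [0.6849, -0.1698, 0.2676]
tool_rot: [1.159, 1.565, 2.693]
wrist_force: [-0.3, -0.0, 0.1]
opening: 0.0755
```

```bash
python3 - <<'E'
from ik import *
p,r,s=cur(); print(p,row([.687,-.1715,.19],down(88.2),p,r),s['q'].round(2))
E
```

```text
[ 0.68485023 -0.16983645  0.2676314 ] [77.62, -2.61, -1.76, -0.04, 0.02, -0.04] [ 0.34  0.44 -0.2   1.21  0.08  1.51  1.69]
```

Request:
apply_moves(moves=[[75,25,-1.5,-1.7,0,0,0],[75,55,-1.5,-1.7,0,0,0],[75,77,-1.5,-1.7,0,0,0],[75,77,-1.5,-1.7,0,0,0]])

```text
clock: 27.95
tcp_pos: [0.6866, -0.1716, 0.1925]
tool_rot: [1.175, 1.567, 2.71]
wrist_force: [0.3, 0.7, 0.3]
opening: 0.0754
```

```bash
python3 - <<'E'
from ik import *
p,r,s=cur(); print(p,row([.687,-.1715,.19],down(88.2),p,r),s['wrist_force'])
snap('scene','s25');a=cv2.imread('pics/s25.png')[200:380,180:380];cv2.imwrite('pics/x25.png',cv2.resize(a,None,fx=3,fy=3,interpolation=2))
E
```

```text
[ 0.68655578 -0.17155062  0.19246447] [2.46, -0.45, 0.06, -0.03, 0.01, -0.02] [0.29857704 0.67710198 0.31514358]
```

View pics/x25.png

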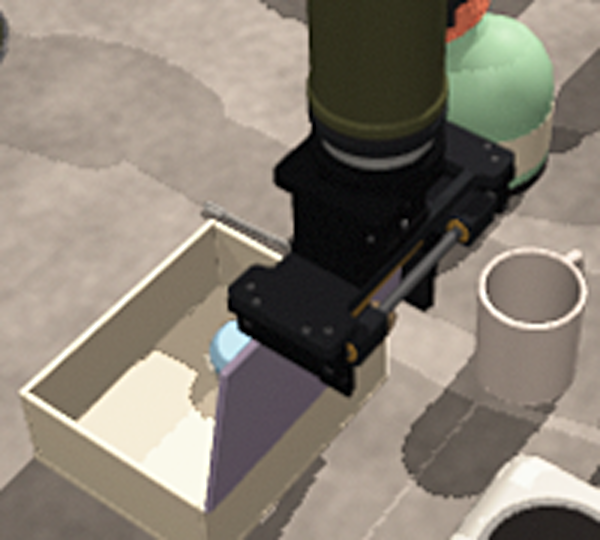

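Request:
apply_moves(moves=[[50,2,0,0,0,0,0],[20,2,0,0,0,0,0],[10,2,0,0,0,0,0],[10,2,0,0,0,0,0],[10,2,0,0,0,0,0]], grip_force=25)

```text
clock: 28.62
tcp_pos: [0.6877, -0.1726, 0.1915]
tool_rot: [1.201, 1.57, 2.737]
wrist_force: [0.3, 0.4, 0.8]
opening: 0.033
```

Request:
apply_moves(moves=[[10,0,0,0,0,0,0],[10,0,0,0,0,0,0]])

```text
clock: 28.88
tcp_pos: [0.6877, -0.173, 0.1915]
tool_rot: [1.603, 1.57, 3.138]
wrist_force: [0.7, -0.9, -0.2]
opening: 0.0265
```

Request:
apply_moves(moves=[[10,-7.9,19.5,0,0,0,0],[10,-12.8,39,0,0,0,0],[10,-14.9,59.5,0,0,0,0],[10,-14.2,79.7,0,0,0,0],[10,-10.6,99.8,0,0,0,0]])

```text
clock: 29.5
tcp_pos: [0.5879, -0.1698, 0.2028]
tool_rot: [-2.146, 1.57, -0.611]
wrist_force: [1.4, -1.9, -2.1]
opening: 0.0271
```

```bash
python3 - <<'E'
from ik import *
p,r,s=cur(); print(p,s['wrist_force'],s['opening'],s['q'].round(2))
H=np.array([.6215,.078]);th=np.arctan2(40,-140)
g=np.array([p[0],p[2]+.019])-H; print(np.linalg.norm(g)*1000,np.degrees(np.arctan2(g[1],-g[0])-np.arctan2(40,140)))
E
```

```text
[ 0.58792055 -0.16976391  0.20276024] [ 1.37846716 -1.88280962 -2.11888785] 0.027089871750675315 [ 0.41  0.26 -0.2   1.57  0.05  1.31  1.73]
147.62989262646715 60.90720418985254
```

Request:
apply_moves(moves=[[10,8.3,24,0,0,0,0],[10,20.6,46,0,0,0,0],[10,36.6,65.8,0,0,0,0],[10,55.7,82.5,0,0,0,0],[10,73,93,0,0,0,0]])

```text
clock: 30.12
tcp_pos: [0.4937, -0.1667, 0.1291]
tool_rot: [2.112, 1.569, -2.637]
wrist_force: [0.9, -1.2, -0.3]
opening: 0.0269
```

```bash
python3 - <<'E'
from ik import *
p,r,s=cur(); print(p,s['wrist_force'],s['opening'])
print(row([.4805,-.1663,.099],r,p,r))
E
```

```text
[ 0.49374546 -0.16671107  0.12907907] [ 0.94149468 -1.2207288  -0.31282869] 0.026915294935025657
[30.1, 13.21, -0.04, 0.0, 0.0, 0.0]
```

Request:
apply_moves(moves=[[10,9,5,0,0,0,0],[10,18,8.5,0,0,0,0],[10,26,11.3,0,0,0,0],[10,30,12.5,0,0,0,0],[10,31,12.7,0,0,0,0]])

```text
clock: 30.75
tcp_pos: [0.4827, -0.1663, 0.1009]
tool_rot: [2.992, 1.57, -1.755]
wrist_force: [-8.8, -2.8, 19.9]
opening: 0.0266
```

```bash
python3 - <<'E'
from ik import *
p,r,s=cur(); print(p,s['wrist_force'],s['opening'])
snap('scene','s26');a=cv2.imread('pics/s26.png')[230:390,160:330];cv2.imwrite('pics/x26.png',cv2.resize(a,None,fx=3.7,fy=3.7,interpolation=2))
E
```

```text
[ 0.4827468  -0.16632683  0.100946  ] [-8.79779431 -2.83220498 19.94944407] 0.0266184895615076
```

View pics/x26.png

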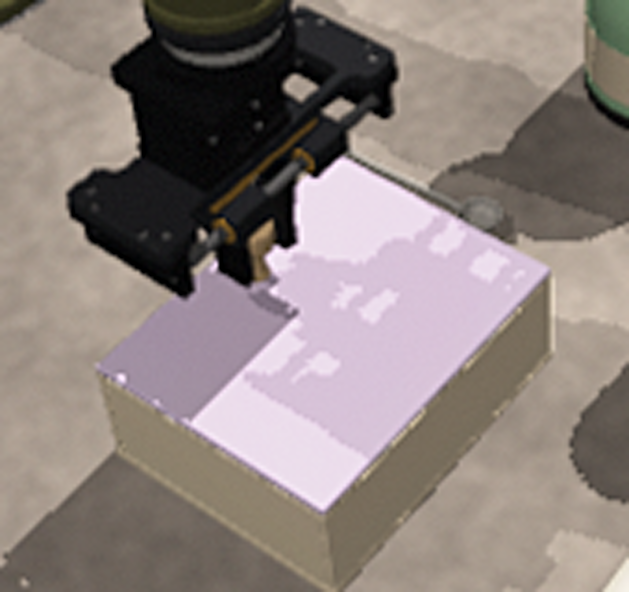

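Shut: 20 N upward shows the lid on its rim. Relieve the push, release and retreat.

Request:
apply_moves(moves=[[10,-1.2,-1,0,0,0,0],[70,-1.2,-1,0,0,0,0],[70,-1.2,-1,0,0,0,0],[70,-1.2,-1,0,0,0,0],[70,-1.2,-1,0,0,0,0]])

```text
clock: 31.42
tcp_pos: [0.4833, -0.1649, 0.0992]
tool_rot: [0.938, 1.569, 2.474]
wrist_force: [0.7, -0.1, -0.6]
opening: 0.0592
```

Request:
apply_moves(moves=[[70,-20,0,0,0,0,0],[70,-60,0,0,0,0,0],[70,-110,0,0,0,0,0],[70,-150,25,-30,0,0,0],[70,-170,25,-80,0,0,0]])

```text
clock: 32.05
tcp_pos: [0.4562, -0.2441, 0.2728]
tool_rot: [-1.919, 1.567, -0.379]
wrist_force: [0.3, -0.4, -0.1]
opening: 0.0702
```

```bash
python3 - <<'E'
from ik import *
p,r,s=cur(); print(p,s['wrist_force'],s['opening'],s['q'].round(2))
print(row([.36,-.42,.30],r,p,r))
E
```

```text
[ 0.45619551 -0.24414595  0.27277147] [ 0.30863759 -0.40160711 -0.07552759] 0.07017806359620085 [ 0.55  0.02 -0.11  1.7   0.    1.42  1.98]
[-27.31, 90.54, -178.82, 0.0, 0.0, 0.0]
```

Request:
apply_moves(moves=[[70,-10,20,-45,0,0,0],[70,-20,40,-90,0,0,0],[70,-27,60,-135,0,0,0],[70,-27,75,-178,0,0,0],[70,-27,75,-178,0,0,0]])

```text
clock: 32.67
tcp_pos: [0.3715, -0.4236, 0.296]
tool_rot: [1.796, 1.568, -2.958]
wrist_force: [0.4, 2.0, -0.6]
opening: 0.07
```

```bash
python3 - <<'E'
from h import *
s=snap('scene','s30');t=snap('top','t30');print(sense()['tcp_pos'],sense()['q'].round(2))
a=cv2.imread('pics/s30.png')[130:400,150:430];cv2.imwrite('pics/x30.png',cv2.resize(a,None,fx=2.2,fy=2.2,interpolation=2))
k=10
for nm,c,box in(('s',s,(300,165,365,225)),('t',t,(215,215,280,275))):
    v=cv2.resize(np.ascontiguousarray(c['img'][:,:,::-1]),None,fx=k,fy=k,interpolation=2)
    for col,ax in(((255,0,0),-.0205),((0,255,255),-.0165)):
      for h in(0,.0245):
        o=RIM+(ax+h)*N;e1=np.cross(N,[0,0,1]);e1/=np.linalg.norm(e1);e2=np.cross(N,e1)
        pts=[proj(c,o+.039*(np.cos(q)*e1+np.sin(q)*e2))*k+4.5 for q in np.linspace(0,6.283,80)]
        cv2.polylines(v,[np.int32(pts)],True,col,1)
    x0,y0,x1,y1=box;cv2.imwrite('pics/z30%s.png'%nm,cv2.resize(v[y0*k:y1*k,x0*k:x1*k],(390,360)))
cv2.imwrite('pics/z30.png',np.hstack([cv2.imread('pics/z30s.png'),cv2.imread('pics/z30t.png')]))
E
```

```text
[ 0.37468682 -0.41954836  0.29604428] [ 0.73  0.11  0.07  1.56 -0.01  1.48  2.34]
```

View pics/x30.png

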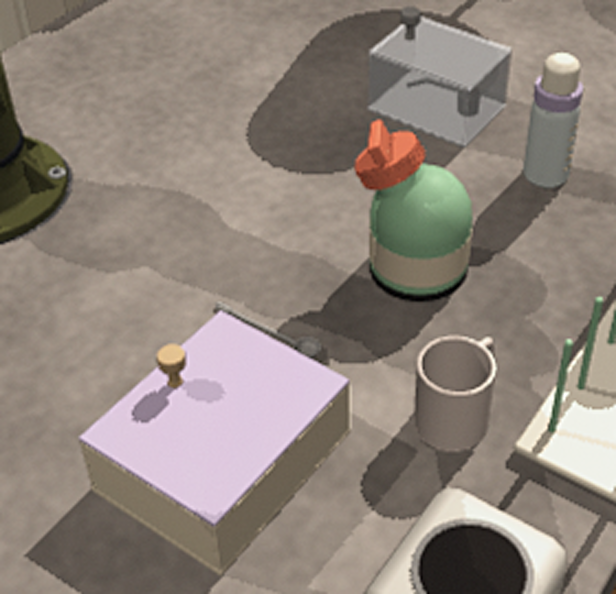

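View pics/z30.png

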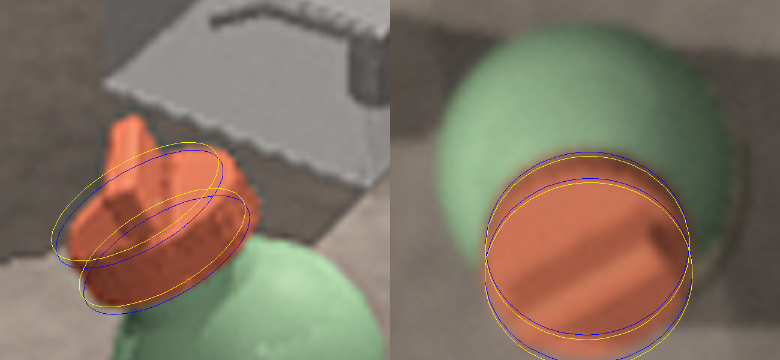

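View pics/t30.png

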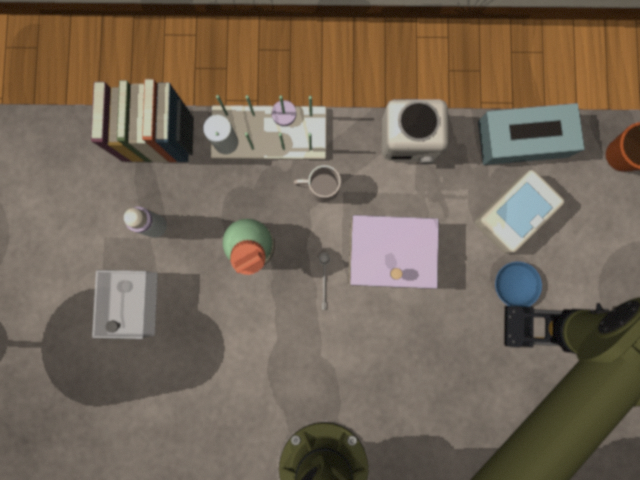

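```bash
python3 - <<'E'
from station import *
print(job_done())
E
```

```text
the job is handed in; nothing more can be done
None
```

The coral cap is screwed onto the green jar and the box lid is shut. I handed the job in at about 33 s; the limit was 72 s.

- **What I did:** I opened the lid by its knob and lifted the cap out by its grip bar. I set it on the leaning neck and turned it clockwise about 135–140 degrees. Then I released it, lowered the lid by the knob until it rested on the rim, and moved the arm clear.
- **Cap:** The resisting torque rose to 1.7 N m, above the 0.3–1 N m stiff range. On a further nudge the fingers only slipped on the bar, so I take the cap to be at its stop. Afterwards both cameras showed it in line with the neck at about its fully-down height.
- **Lid and other things:** The last pictures show the lid flat and closed. The mug, teaspoon, bottle, dish and scoop look to be where they were. The pacifier case was in place before the lid came down; it can't be seen now.
- **Problems and mismatches:**
  - The two cameras disagreed by up to about 5 mm. I corrected for this by comparing the cap with the neck directly.
  - The cap sat about 2.6 mm off-centre in the grip, which I allowed for while turning.
  - While lining up over the jar, joint 2 touched its lower limit: it read -0.3005 against -0.30. I backed off, and it didn't reach the limit again in later readings.
  - Over the last roughly 50 degrees before the stop, the cap sank less than the thread pitch predicts, within what the cameras can resolve.

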